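Load the bottle warmer

ROBOT

A 6-joint arm with a two-finger parallel gripper is mounted at the origin on the work surface. World frame = base frame: x ahead of the robot, y to its left, z up, the work surface at z = 0. Lengths are in mm, angles in rad, forces in N, time in s.
With the tool pointing down it reaches from about 350 to 775 mm from the base axis. Payload 7.3 kg.
Tool frame: the origin (TCP) lies at the very end of the fingers, on their centre line; the grasp point (between the pads) lies 19 mm behind it; z points along the fingers, y is the line along which they close (so a half turn about z gives the same grasp; the last joint's range is limited). The gripper opens to 92 mm and grips with 3 to 60 N. Pads are 19 mm wide; open, the fingers measure 130 mm over their backs; the gripper's body (75 mm by 190 mm) begins 47 mm behind the grasp point.
Start: joints at [-1.426, 0.342, 1.524, -0, 1.275, -0.146], TCP at [150.55, -502.971, 226.741] pointing down, gripper open.
Joint ranges: [-2.53, 2.53], [-0.77, 2.02], [0.04, 2.7], [-1, 4.14], [0.28, 2.66], [-3.11, 3.11]. Speed limits (rad/s): [2.57, 2.57, 3.14, 3.14, 3.14, 3.14].

INTERFACE

Orientations are given as [roll, pitch, yaw] about the fixed x, y, z axes, in that order (R = Rz(yaw) Ry(pitch) Rx(roll)).
In Python, from plant import get_obs, optics, ticket, finder gives the robot as it stands.
- The arm moves only by the tool send_rows, never from a script. Its arguments are lists of equal length, an entry for each row: "offset": the shift along the tool's x, y, z scaled (see below), a list of three; "delta_rot": the turn, a rotation vector about the tool's x, y, z scaled (see below), a list of three. In form: {"offset": [[dx, dy, dz], ...], "delta_rot": [[rx, ry, rz], ...]}. A call has 1 to 8 rows; each row is the pose to reach, as a shift and turn from the pose commanded when the call began, along the tool's axes at that moment, turning the shorter way round; what a row does not reach only later rows make up. The controller multiplies each number of a shift by 120 mm and each number of a turn by 360 degrees. A row lasts 1/8 s, in which the tool goes at most 62.5 mm and 10.7 degrees, less where a joint would pass 70% of its speed; a pose out of reach is approached as far as the arm can. A call with a number of a shift or a turn outside -1 to 1 is refused whole. A call with a gripper value outside its range is refused whole. "grip" is the opening, from 0 (shut) to 1 (fully open), set as the call begins (left out, the last holds). The fingers move at their own pace and stop on an object; the grip force is fixed at half the most. Time passes only in rows, so rows that repeat a pose let the fingers close. It gives the time, the measured TCP pose, the force, the opening and the grip force at its end, in the units of the state.
- get_obs(): the state, without advancing time (a new reading comes with each control period).
- optics.capture(name): name is "scene" or "side" or "wrist"; returns the picture (420x560x3 uint8, red, green, blue); there is no depth.
- optics.get_calibration(name): a dict with "fx", "fy", "cx", "cy" (pixels), "world_from_camera" (4x4, takes a point from camera to world coordinates). Camera axes: x right, y down, z forward; pixel columns grow to the right and rows downward; lengths in mm; the calibration is good to about 2 mm. The wrist camera is an equidistant fisheye: a pixel r from the principal point sees the ray r / f radians off the axis. A picture is of the moment at which its call begins: read the wrist's pose just before it. get_calibration takes no time and is no camera call; for the wrist camera it gives the pose at the moment of the call.
- ticket.close_job(): hands the job in; it is judged then, once.
Trained networks look in the newest picture that a camera, given by its name, has taken for a name from the list of things; names that differ only in an ending like _2 or _b are one class to them, and where a whole thing is asked for, a point or a joint stands for the part that bears it (a point fixed in the world has none). Each returns a list of dicts, best first, with "confidence" (0 to 1); they miss things now and then, are a little off and sometimes report something else, mostly with a low value. They report only what shows in the picture. A call takes as long as a camera call. They do not tell look-alikes from the thing itself.
- finder.boxes_of(target, camera): "box" ([left, top, right, bottom] in pixels, round what is visible of it).
- finder.silhouettes(target, camera): "region" (420x560 bool, what is visible of it) and "box" ([left, top, right, bottom] in pixels, round what is visible of it).
- finder.pinpoint(target, camera): "uv" ([column, row] in pixels: a listed point, or the origin of a listed thing).
The state is a dict: "time": time; "joint_positions": joint angles; "dq": joint speeds; "tau": joint torques, N m; "tool_pos": TCP position; "tcp_rot": TCP orientation; "contact_force": force on the tool from outside, world axes, zero at the start; "moment": the same for the moment, N m; "grip_width": finger opening in mm; "finger_force": force on a finger pad.
Only numpy, scipy, OpenCV 4.12 (cv2) and the standard library are available. Lean on these libraries where they do the work, as an engineer would, in place of code of your own. Each camera call takes 0.05 s, during which the arm holds its last target. There are 200 camera calls.

TASK

The bottle warmer was left running with its drain open: first turn its rotary switch fully off, then swing the drain cock's lever fully across the pipe to close it. With it off and closed, stand every feeding bottle from the worktop upright on the floor of the warmer, one to a cell, setting them down gently, then turn the switch fully on again. The bottle that is already in the warmer stays in its cell, and the other kitchen things are left standing where they are.

Things in the scene. Friction and masses are not known exactly. Their poses are not given: they have to be found in the camera images.
- warmer: open steel bottle warmer, fixed: bath 276 (its x) by 186 (its y) by 70 mm high, 6 cells (3 along x, 2 along y) of 84 x 84 mm inside, walls and floor 6 mm, pitch 90 mm. Origin: centre of its underside, z up; yaw within 0.2 rad of 0. On its -y side a white control box, 90 mm square and 90 mm high, with the rotary switch on top; on its +y side the drain pipe with the drain cock.
- cell0 (a point): centre of the inner floor of one cell of the warmer (6 mm above the worktop); cell 0: x -90, y -45 mm in the warmer's frame
- cell1 (a point): centre of the inner floor of one cell of the warmer (6 mm above the worktop); cell 1: x -90, y 45 mm in the warmer's frame
- cell2 (a point): centre of the inner floor of one cell of the warmer (6 mm above the worktop); cell 2: x 0, y -45 mm in the warmer's frame
- cell3 (a point): centre of the inner floor of one cell of the warmer (6 mm above the worktop); cell 3: x 0, y 45 mm in the warmer's frame
- cell4 (a point): centre of the inner floor of one cell of the warmer (6 mm above the worktop); cell 4: x 90, y -45 mm in the warmer's frame
- cell5 (a point): centre of the inner floor of one cell of the warmer (6 mm above the worktop); cell 5: x 90, y 45 mm in the warmer's frame
- switch (a joint): rotary on/off switch, turning about the vertical: 0 = off (handle bar along the warmer's x axis), 1.3 rad = on; growing = clockwise from above. Stops at both ends, stays where it is left, friction about 0.08 N m. Starts on (1.2 to 1.3).
- switch_grip (a point): on the switch's vertical axis, at the height to grip its black handle bar, 127 mm above the worktop. The bar is 66 mm long and 16 mm thick and spans 105 to 141 mm above the worktop; below it lies a round hub 52 mm across. The point's x axis lies along the bar, z up.
- drain (a joint): drain cock's lever, turning about the vertical: 0 = open (in line with the pipe, pointing along the warmer's +y), 1.57 rad = closed (across the pipe, pointing along the warmer's -x); growing = counter-clockwise from above. Stops at both ends, stays where it is left, friction about 0.08 N m. Starts open (0 to 0.25).
- drain_hinge (a point): point on the vertical axis of the drain cock, at the lever's middle height (92 mm above the worktop)
- drain_grip (a point): where to take the drain cock's black lever: 75 mm out from its axis, at its middle height (92 mm above the worktop). The lever is 100 mm long, 12 mm thick and 22 mm high; the point's y axis points outwards along the lever, z up.
- bottle1: feeding bottle on the worktop at the start: body 62 mm across up to 95 mm (dark heavy foot 30 mm high, milky white above), then a short shoulder and a grey cap, 42 mm across, its upper 36 mm free for a grip, flat top at 140 mm. Origin: centre of its underside, z up its axis. 175 to 350 g. 3 to 5 of bottle1-5 are present (1-3: 140 mm, 4-5: 115 mm high).
- bottle2: feeding bottle on the worktop at the start: body 62 mm across up to 95 mm (dark heavy foot 30 mm high, milky white above), then a short shoulder and a grey cap, 42 mm across, its upper 36 mm free for a grip, flat top at 140 mm. Origin: centre of its underside, z up its axis. 175 to 350 g. 3 to 5 of bottle1-5 are present (1-3: 140 mm, 4-5: 115 mm high).
- bottle3: feeding bottle on the worktop at the start: body 62 mm across up to 95 mm (dark heavy foot 30 mm high, milky white above), then a short shoulder and a grey cap, 42 mm across, its upper 36 mm free for a grip, flat top at 140 mm. Origin: centre of its underside, z up its axis. 175 to 350 g. 3 to 5 of bottle1-5 are present (1-3: 140 mm, 4-5: 115 mm high).
- bottle4: feeding bottle on the worktop at the start: body 62 mm across up to 70 mm (dark heavy foot 30 mm high, milky white above), then a short shoulder and a grey cap, 42 mm across, its upper 36 mm free for a grip, flat top at 115 mm. Origin: centre of its underside, z up its axis. 175 to 350 g. 3 to 5 of bottle1-5 are present (1-3: 140 mm, 4-5: 115 mm high).
- bottle5: feeding bottle on the worktop at the start: body 62 mm across up to 70 mm (dark heavy foot 30 mm high, milky white above), then a short shoulder and a grey cap, 42 mm across, its upper 36 mm free for a grip, flat top at 115 mm. Origin: centre of its underside, z up its axis. 175 to 350 g. 3 to 5 of bottle1-5 are present (1-3: 140 mm, 4-5: 115 mm high).
- inside1: tall feeding bottle (as bottle1: 62 mm body, cap 42 mm, 140 mm high; origin at the centre of its underside) that already stands in a cell of the warmer's -y row; exactly one of inside1-3 is present. It stays in its cell.
- inside2: tall feeding bottle (as bottle1: 62 mm body, cap 42 mm, 140 mm high; origin at the centre of its underside) that already stands in a cell of the warmer's -y row; exactly one of inside1-3 is present. It stays in its cell.
- inside3: tall feeding bottle (as bottle1: 62 mm body, cap 42 mm, 140 mm high; origin at the centre of its underside) that already stands in a cell of the warmer's -y row; exactly one of inside1-3 is present. It stays in its cell.
- honey: honey jar, 68 mm across, 85 mm high, loose on the worktop; not part of the job. Origin: centre of its underside.
- grinder: dark wooden salt grinder, 52 mm across, 100 mm high, loose on the worktop; not part of the job. Origin: centre of its underside.
- ramekin: small white dish, 72 mm across, 45 mm high, loose on the worktop; not part of the job. Origin: centre of its underside.
Not all that is in view belongs to the job. What is shaped like the bottle4 but purple or red is not meant.

How it is judged:
By the outcome, as a careful person would: the job done as asked, in the order asked, and still so for the second after the job is handed in, with the robot touching nothing.
Of bottle1, bottle2, bottle3, bottle4, bottle5 only 3 to 5 are there at a start; the rules pass over those that are not, and their reading is None.
Of inside1, inside2, inside3 only 1 to 1 are there at a start; the rules pass over those that are not, and their reading is None.
At some moment in a run one of bottle1, bottle2, bottle3, bottle4, bottle5 may be knocked a few centimetres aside while the robot is not near it.
It also fails if it takes over 210 s, if anything falls off the work surface, if the arm or the gripper's body presses on something with over 40 N, if the wrist force passes 120 N, or if a joint passes its speed limit or range.

## Working session

There is one attempt and no reset: what is moved stays moved. The work goes in short steps, Python scripts to look and compute and a tool call to move; the robot and the scene stay as the last step left them, time stands still between calls to the robot, and variables do not carry over. Pictures are saved under pics/ and viewed, at most 14 in all, crops included, and the job is handed in when it is done.

Besides the shell and the picture viewer there is one more tool, called after "Request:" as name(argument=value, ...) on one line, values as JSON. send_rows: Moves the arm, as the interface text tells. Its arguments: {"type":"object","properties":{"offset":{"type":"array"},"delta_rot":{"type":"array"},"grip":{"type":"number"}},"required":["offset","delta_rot"]}

```bash
mkdir -p pics; ls; python3 - <<'E'
from plant import get_obs, optics, ticket, finder
import cv2, numpy as np
o=get_obs(); print({k:np.round(v,3).tolist() for k,v in o.items()})
for c in ["scene","side"]:
    im=optics.capture(c); cv2.imwrite(f"pics/{c}0.png",im[:,:,::-1])
    K=optics.get_calibration(c); print(c,K['fx'],K['fy'],K['cx'],K['cy'],np.round(K['world_from_camera'],3).tolist())
    for t in ["bottle1","bottle4","inside1","honey","grinder","ramekin","warmer","switch_grip","drain_grip","drain_hinge","cell0","cell4"]:
        print(t,[(np.round(d['uv']).tolist(),round(d['confidence'],2)) for d in finder.pinpoint(t,c)][:7])
E
```

```text
pics
{'time': 0.0, 'joint_positions': [-1.426, 0.343, 1.525, -0.0, 1.275, -0.146], 'dq': [0.0, -0.0, 0.001, -0.001, 0.001, -0.0], 'tau': [-0.002, -43.124, -24.423, 0.072, 0.056, -0.0], 'tool_pos': [150.488, -502.554, 226.059], 'tcp_rot': [-3.14, -0.0, 0.291], 'contact_force': [-0.239, -0.474, 0.196], 'moment': [-0.016, 0.025, -0.005], 'finger_force': 0.0, 'grip_width': 91.888}
scene 432.32920913624133 432.32920913624133 283.4611145238183 217.53338139168173 [[0.048, 0.756, -0.653, 1364.331], [0.999, -0.048, 0.018, -71.359], [-0.017, -0.653, -0.758, 1049.727], [0.0, 0.0, 0.0, 1.0]]
bottle1 [([131.0, 254.0], 0.94), ([181.0, 212.0], 0.84), ([206.0, 241.0], 0.77), ([168.0, 243.0], 0.77), ([156.0, 275.0], 0.76), ([329.0, 215.0], 0.75), ([209.0, 216.0], 0.66)]
bottle4 [([131.0, 254.0], 0.94), ([181.0, 212.0], 0.84), ([206.0, 241.0], 0.77), ([168.0, 243.0], 0.77), ([156.0, 275.0], 0.76), ([329.0, 215.0], 0.75), ([209.0, 216.0], 0.66)]
inside1 [([331.0, 216.0], 0.72)]
honey [([209.0, 268.0], 0.77), ([309.0, 230.0], 0.28)]
grinder [([249.0, 216.0], 0.48)]
ramekin [([243.0, 271.0], 0.88)]
warme
[... 1072 characters left out ...]
], 0.77), ([274.0, 382.0], 0.75), ([271.0, 335.0], 0.69), ([263.0, 261.0], 0.68)]
inside1 [([240.0, 196.0], 0.7), ([312.0, 266.0], 0.36)]
honey [([309.0, 294.0], 0.78), ([266.0, 296.0], 0.23)]
grinder [([214.0, 262.0], 0.64), ([267.0, 189.0], 0.36)]
ramekin [([314.0, 267.0], 0.9)]
warmer [([268.0, 189.0], 0.9)]
switch_grip [([297.0, 173.0], 0.88), ([312.0, 265.0], 0.66)]
drain_grip [([247.0, 128.0], 0.59)]
drain_hinge [([249.0, 141.0], 0.66)]
cell0 [([299.0, 197.0], 0.97), ([297.0, 181.0], 0.86), ([234.0, 184.0], 0.83), ([263.0, 180.0], 0.83), ([237.0, 200.0], 0.81)]
cell4 [([299.0, 197.0], 0.97), ([297.0, 181.0], 0.86), ([234.0, 184.0], 0.83), ([263.0, 180.0], 0.83), ([237.0, 200.0], 0.81)]
```

```bash
python3 - <<'E'
import cv2
a=cv2.imread('pics/scene0.png')[150:330,90:450]; cv2.imwrite('pics/sceneA.png',cv2.resize(a,None,fx=2.2,fy=2.2,interpolation=cv2.INTER_CUBIC))
a=cv2.imread('pics/side0.png')[90:420,150:400]; cv2.imwrite('pics/sideA.png',cv2.resize(a,None,fx=1.8,fy=1.8,interpolation=cv2.INTER_CUBIC))
E
```

```text
(no output)
```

View pics/sceneA.png

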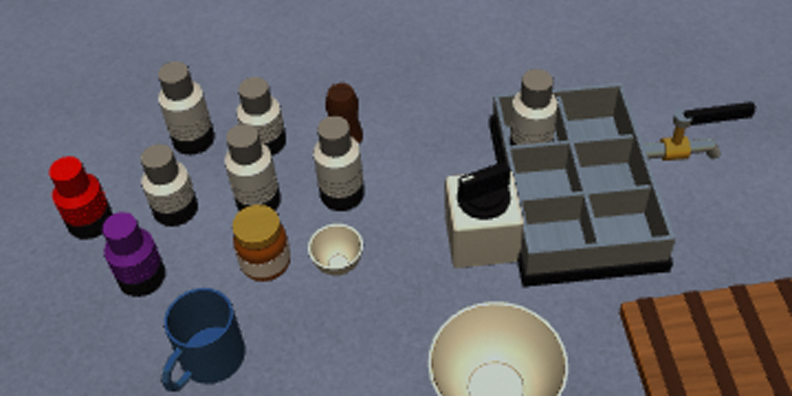

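View pics/sideA.png

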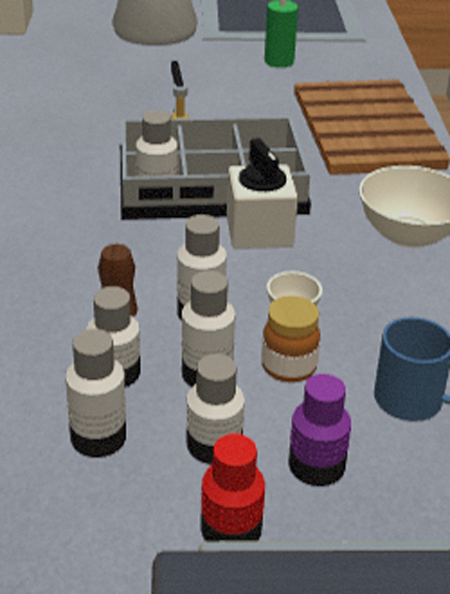

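Five white bottles with bases near scene px (175,213), (210,214), (167,245), (205,241), (244,240). The look-alikes are red (131,254) and purple (156,275), and inside1 is at (331,216). The switch is at (310,234) and the drain lever at (410,202), both with free access. Next I compute positions.

```bash
cat > h.py <<'E'
from plant import get_obs, optics, ticket, finder
import cv2, numpy as np
from scipy.spatial.transform import Rotation as R
from scipy.optimize import least_squares
def ray(c,uv,K=None):
    K=K or optics.get_calibration(c); T=np.array(K['world_from_camera'])
    d=np.array([(uv[0]-K['cx'])/K['fx'],(uv[1]-K['cy'])/K['fy']])
    if c=='wrist':
        r=np.hypot(*d); v=np.r_[d/max(r,1e-9)*np.sin(r),np.cos(r)]
    else: v=np.r_[d,1]
    return T[:3,3],T[:3,:3]@v
def onz(c,uv,z,K=None):
    p,v=ray(c,uv,K); return p+v*(z-p[2])/v[2]
def proj(c,P,K=None):
    K=K or optics.get_calibration(c); T=np.array(K['world_from_camera'])
    q=(np.atleast_2d(P)-T[:3,3])@T[:3,:3]
    if c=='wrist':
        rr=np.hypot(q[:,0],q[:,1]); th=np.arctan2(rr,q[:,2]); q=np.c_[q[:,:2]/rr[:,None]*th[:,None],np.ones(len(q))]
    return np.c_[K['fx']*q[:,0]/q[:,2]+K['cx'],K['fy']*q[:,1]/q[:,2]+K['cy']]
def go(pos,yaw,z=None):
    "offset (/120) and rotvec (/360deg) from the present pose to a down pose: TCP pos, tool-y direction at yaw (mod pi)"
    o=get_obs(); A=R.from_euler('xyz',o['tcp_rot']); best=None
    for k in (0,1):
        B=R.from_euler('xyz',[np.pi,0,yaw+k*np.pi+np.pi/2])   # tool y = Rz*( -y) 
        rv=(A.inv()*B).as_rotvec()
        if best is None or np.linalg.norm(rv)<np.linalg.norm(best): best=rv
    off=A.inv().apply(np.array(pos)-o['tool_pos'])
    print('off',np.round(off/120,3),'rot',np.round(best/(2*np.pi),4), 'yawnow',round(o['tcp_rot'][2],3))
E
cat > m.py <<'E'
from h import *
pts={}
for c in ["scene","side"]:
    optics.capture(c)
    for t in ["bottle1","honey","grinder","ramekin","cell0"]:
        z=6 if t=='cell0' else 0
        for d in finder.pinpoint(t,c)[:8]: print(c,t,np.round(d['uv'],1),round(d['confidence'],2),np.round(onz(c,d['uv'],z)[:2]))
    for t,z in (('switch_grip',127),('drain_grip',92),('drain_hinge',92)):
        for d in finder.pinpoint(t,c)[:2]: print(c,t,np.round(d['uv'],1),np.round(onz(c,d['uv'],z)[:2]))
    # caps: grey flat top of bottles; silhouette based
    for d in finder.silhouettes('bottle1',c):
        r=d['region'];ys,xs=np.where(r); n=min(len(ys),10**6)
        print(c,'sil',round(d['confidence'],2),np.round(d['box']).tolist(), 'z0mid',np.round(onz(c,[(d['box'][0]+d['box'][2])/2,d['box'][3]],0)[:2]))
E
python3 m.py
```

```text
scene bottle1 [167.3 245.8] 0.94 [ 551. -405.]
scene bottle1 [156.1 272.7] 0.89 [ 648. -425.]
scene bottle1 [180.3 214.7] 0.83 [ 427. -379.]
scene bottle1 [210.4 215.7] 0.78 [ 437. -281.]
scene bottle1 [135.1 251.5] 0.68 [ 567. -500.]
scene bottle1 [244.7 238. ] 0.67 [ 536. -169.]
scene bottle1 [206.4 238.9] 0.57 [ 532. -287.]
scene honey [208.8 265.4] 0.74 [ 632. -274.]
scene honey [250.8 215. ] 0.35 [ 443. -150.]
scene grinder [250.4 215.8] 0.82 [ 446. -152.]
scene ramekin [242.5 271. ] 0.87 [ 657. -174.]
scene ramekin [329.6 215.1] 0.25 [459. 103.]
scene cell0 [343.7 259.1] 0.93 [637. 123.]
scene cell0 [337.4 237.8] 0.92 [557. 115.]
scene cell0 [330.  216.9] 0.89 [472. 102.]
scene cell0 [373. 260.] 0.86 [646. 208.]
scene cell0 [359.2 216.7] 0.8 [477. 195.]
scene cell0 [362.4 232.5] 0.66 [542. 194.]
scene cell0 [242.3 266.5] 0.36 [ 646. -175.]
scene switch_grip [311.3 230.7] [622.  25.]
scene drain_grip [424.2 200.6] [499. 377.]
scene drain_grip [208.2 241.1] [ 613. -263.]
scene drain_hinge [400.  202.7] [503. 303.]
scene sil 0.96 [136.0, 244.0, 166.0, 286.0] z0mid [ 693. -433.]
sc
[... 1115 characters left out ...]
.  197.9] 0.68 [561. 111.]
side cell0 [234.9 201.6] 0.61 [467.  91.]
side cell0 [295.7 182. ] 0.61 [641. 200.]
side switch_grip [296.3 173.2] [625.  37.]
side switch_grip [237.6 199.9] [479. -93.]
side drain_grip [233.3 184.5] [465.  37.]
side drain_grip [243.4 130.9] [486. 361.]
side drain_hinge [250.1 140.6] [507. 294.]
side sil 0.98 [199.0, 252.0, 228.0, 302.0] z0mid [ 432. -301.]
side sil 0.9 [309.0, 296.0, 347.0, 359.0] z0mid [ 659. -459.]
side sil 0.85 [252.0, 240.0, 280.0, 306.0] z0mid [ 544. -313.]
side sil 0.74 [189.0, 274.0, 218.0, 345.0] z0mid [ 419. -422.]
side sil 0.72 [252.0, 285.0, 286.0, 348.0] z0mid [ 548. -431.]
side sil 0.61 [247.0, 210.0, 274.0, 265.0] z0mid [ 534. -175.]
```

Request:
send_rows(offset=[[0.88,-0.61,-0.58],[0.88,-0.61,-0.58],[0.88,-0.61,-0.58],[0.88,-0.61,-0.58],[0.88,-0.61,-0.58]], delta_rot=[[0,0,0.046],[0,0,0.046],[0,0,0.046],[0,0,0.046],[0,0,0.046]], grip=0.6)

```text
time: 2.92
tool_pos: [230.0, -403.2, 295.3]
tcp_rot: [-3.141, 0.001, 0.002]
contact_force: [-0.7, 0.7, -0.1]
grip_width: 55.1
finger_force: 0.0
```

Request:
send_rows(offset=[[1,-1,0],[1,-1,0],[1,-1,0],[1,-1,0],[1,-1,0]], delta_rot=[[0,0,0],[0,0,0],[0,0,0],[0,0,0],[0,0,0]])

```text
time: 3.55
tool_pos: [349.9, -283.4, 295.5]
tcp_rot: [-3.141, 0.002, 0.001]
contact_force: [0.1, 0.3, -0.6]
grip_width: 55.5
finger_force: 0.0
```

Request:
send_rows(offset=[[1,-1,0],[1,-1,0],[1,-1,0],[1,-1,0],[1,-1,0]], delta_rot=[[0,0,0],[0,0,0],[0,0,0],[0,0,0],[0,0,0]])

```text
time: 4.18
tool_pos: [469.6, -163.7, 295.8]
tcp_rot: [3.141, 0.001, 0.0]
contact_force: [-0.4, 0.6, 0.0]
grip_width: 55.1
finger_force: 0.0
```

Request:
send_rows(offset=[[1,-1,0],[1,-1,0],[1,-1,0],[1,-1,0],[1,-1,0]], delta_rot=[[0,0,0],[0,0,0],[0,0,0],[0,0,0],[0,0,0]])

```text
time: 4.8
tool_pos: [589.3, -43.9, 296.1]
tcp_rot: [3.141, 0.001, -0.0]
contact_force: [-0.1, -0.8, -0.2]
grip_width: 54.9
finger_force: 0.0
```

```bash
cat > w.py <<'E'
from h import *
import sys
o=get_obs(); K=optics.get_calibration('wrist'); im=optics.capture('wrist'); cv2.imwrite(f'pics/{sys.argv[1]}.png',im[:,:,::-1])
print(np.round(o['tool_pos'],1),np.round(o['tcp_rot'],3),'t',o['time'],np.round(np.array(K['world_from_camera'])[:3],2).tolist(),K['fx'])
Z=dict(switch_grip=127,drain_grip=92,drain_hinge=92,cell0=6,bottle1=0,inside1=0,warmer=0)
for t in sys.argv[2:]:
    for d in finder.pinpoint(t,'wrist')[:8]: print(t,np.round(d['uv'],1),round(d['confidence'],2),np.round(onz('wrist',d['uv'],Z[t],K)[:2],1))
E
python3 w.py w1 switch_grip cell0 warmer
```

```text
[589.3 -43.9 296.1] [ 3.141e+00  1.000e-03 -0.000e+00] t 4.8 [[-0.0, -0.96, -0.28, 663.06], [-1.0, -0.0, 0.0, -43.86], [-0.0, 0.28, -0.96, 453.95]] 325.19226210127806
switch_grip [220.2 162.1] 0.95 [620.4  20.6]
switch_grip [492.  202.9] 0.73 [ 578.4 -296.4]
switch_grip [ 17.9 249.1] 0.46 [510.9 337.3]
switch_grip [ 50.8 247.1] 0.32 [518.  265.2]
cell0 [175.  196.3] 0.95 [555.7 115.3]
cell0 [171.7 134.9] 0.85 [645.8 114.6]
cell0 [138.7 255.6] 0.79 [458.1 189.7]
cell0 [119.1 145. ] 0.77 [636.  201.8]
cell0 [124.9 200.2] 0.72 [550.5 200.6]
```

View pics/w1.png

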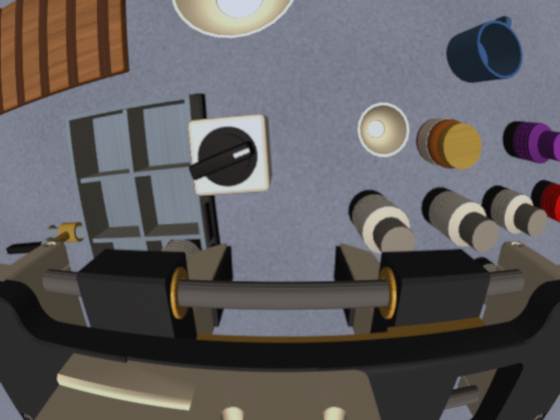

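The wrist view shows the hub near (227,157), the bar from (191,174) to (256,148) and the box top corners. I compute the switch axis from these.

```bash
python3 - <<'E'
from h import *
c=[onz('wrist',p,90)[:2] for p in [(189,121),(267,115),(269,191),(196,194)]]; c=np.array(c)
print('box',np.round(c,1).tolist(),np.round(c.mean(0),1),'side vec angles',[round(float(np.arctan2(*(c[(i+1)%4]-c[i])[::-1])),3) for i in range(4)],np.linalg.norm(np.roll(c,-1,0)-c,axis=1).round())
b=np.array([onz('wrist',p,141)[:2] for p in [(191,172),(255,147)]]); print('bar',b.round(1),b.mean(0),np.arctan2(*(b[0]-b[1])[::-1]),np.linalg.norm(b[0]-b[1]))
print('hub',onz('wrist',(227.5,157),105))
# warmer fit
P=[(637,123,-1),(639,97,-1)]
obs={0:[(472,102),(467,91)],1:[(477,195),(458,186),(458,190)],2:[(557,115),(561,111),(556,115)],3:[(542,194),(548,202),(551,201)],4:[(637,123),(639,97),(646,115)],5:[(646,208),(641,200),(636,202)]}
X=np.array([[-90+90*(k//2),-45+90*(k%2)] for k in obs for _ in obs[k]]);Y=np.array([q for k in obs for q in obs[k]])
f=lambda p:(X@np.array([[np.cos(p[2]),np.sin(p[2])],[-np.sin(p[2]),np.cos(p[2])]])+p[:2]-Y).ravel()
s=least_squares(f,[554,152,.05],loss='soft_l1',f_scale=5);print('warmer',s.x)
E
```

```text
box [[664.4, 63.9], [668.4, -25.4], [581.8, -27.0], [578.7, 59.5]] [623.3  17.8] side vec angles [-1.526, -3.123, 1.607, 0.051] [89. 87. 87. 86.]
bar [[613.2  49. ]
 [636.8 -16.1]] [624.96387089  16.4382071 ] 1.918571763420149 69.28563763305297
hub [623.29927723  17.29042511 105.        ]
warmer [5.52878413e+02 1.53543648e+02 7.92847914e-02]
```

Request:
send_rows(offset=[[0.285,-0.51,0],[0.285,-0.51,0],[0.285,-0.51,0.3],[0.285,-0.51,0.5],[0.285,-0.51,0.75],[0.285,-0.51,0.75],[0.285,-0.51,0.75],[0.285,-0.51,0.75]], delta_rot=[[0,0,0.195],[0,0,0.195],[0,0,0.195],[0,0,0.195],[0,0,0.195],[0,0,0.195],[0,0,0.195],[0,0,0.195]])

```text
time: 6.0
tool_pos: [624.0, 18.6, 206.6]
tcp_rot: [-3.141, -0.0, -1.223]
contact_force: [0.6, -1.1, -1.1]
grip_width: 55.1
finger_force: 0.0
```

```bash
python3 w.py w2 switch_grip cell0; python3 - <<'E'
import cv2
a=cv2.imread('pics/w2.png')[60:300,130:430]; cv2.imwrite('pics/w2c.png',cv2.resize(a,None,fx=2,fy=2))
E
```

```text
[624.   18.6 206.6] [-3.141 -0.    -1.223] t 6.0 [[-0.94, -0.33, -0.09, 648.65], [-0.34, 0.9, 0.26, -51.11], [-0.0, 0.28, -0.96, 364.58]] 325.19226210127806
switch_grip [283.5 221.5] 0.92 [622.2  21.5]
cell0 [223.5 312.9] 0.91 [639.8 206.1]
cell0 [236.1 252.8] 0.84 [648.9 115.5]
cell0 [305.4 272.7] 0.81 [560.6 111.8]
cell0 [284.2 328.3] 0.76 [555.9 201. ]
```

View pics/w2c.png

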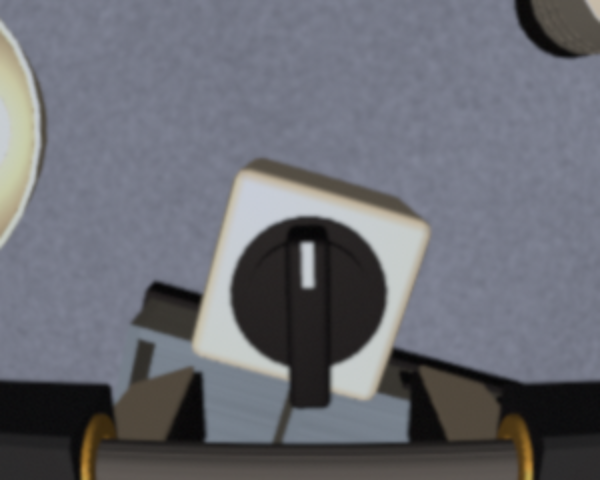

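Request:
send_rows(offset=[[0,0,0.4],[0,0,0.8],[0,0,0.8],[0,0,0.8]], delta_rot=[[0,0,0],[0,0,0],[0,0,0],[0,0,0]])

```text
time: 6.65
tool_pos: [625.1, 19.1, 112.2]
tcp_rot: [-3.14, -0.001, -1.223]
contact_force: [-0.3, 0.2, 0.5]
grip_width: 55.1
finger_force: 0.0
```

Request:
send_rows(offset=[[0,0,0],[0,0,0],[0,0,0],[0,0,0],[0,0,0],[0,0,0],[0,0,0],[0,0,0]], delta_rot=[[0,0,0],[0,0,0],[0,0,0],[0,0,0],[0,0,0],[0,0,0],[0,0,0],[0,0,0]], grip=0)

```text
time: 7.65
tool_pos: [623.1, 19.0, 110.5]
tcp_rot: [3.139, 0.0, -1.223]
contact_force: [-4.7, -2.4, 4.2]
grip_width: 15.8
finger_force: 30.0
```

Request:
send_rows(offset=[[0,0,0],[0,0,0],[0,0,0],[0,0,0],[0,0,0],[0,0,0],[0,0,0],[0,0,0]], delta_rot=[[0,0,-0.0135],[0,0,-0.027],[0,0,-0.04],[0,0,-0.0535],[0,0,-0.067],[0,0,-0.08],[0,0,-0.094],[0,0,-0.1]])

```text
time: 8.65
tool_pos: [623.0, 19.0, 110.4]
tcp_rot: [3.14, 0.002, -0.593]
contact_force: [-5.0, -2.2, 4.9]
grip_width: 16.0
finger_force: 30.0
```

Request:
send_rows(offset=[[0,0,0],[0,0,0],[0,0,0],[0,0,0],[0,0,0],[0,0,0],[0,0,0],[0,0,0]], delta_rot=[[0,0,-0.0135],[0,0,-0.027],[0,0,-0.04],[0,0,-0.0535],[0,0,-0.067],[0,0,-0.08],[0,0,-0.094],[0,0,-0.1]])

```text
time: 9.65
tool_pos: [623.0, 18.9, 110.5]
tcp_rot: [3.141, 0.003, 0.035]
contact_force: [-5.8, -3.0, 4.5]
grip_width: 16.2
finger_force: 30.0
```

```bash
python3 -c "
from h import *
o=get_obs();print(o['moment'],o['contact_force'],o['tcp_rot'],o['joint_positions'])"
```

```text
[-0.36603131  0.81713198 -0.07934011] [-5.77508605 -2.97195089  4.47086535] [3.14092496e+00 2.61859193e-03 3.48589459e-02] [-9.21062255e-02  6.25535164e-01  1.38814339e+00 -1.09872540e-03
  1.13042730e+00  1.44429989e+00]
```

Request:
send_rows(offset=[[0,0,0],[0,0,0],[0,0,0],[0,0,0],[0,0,0],[0,0,0]], delta_rot=[[0,0,-0.003],[0,0,-0.006],[0,0,-0.009],[0,0,-0.012],[0,0,-0.012],[0,0,-0.012]])

```text
time: 10.4
tool_pos: [623.2, 18.9, 110.5]
tcp_rot: [3.142, 0.002, 0.107]
contact_force: [-3.9, -2.3, 4.3]
grip_width: 15.9
finger_force: 30.7
```

```bash
python3 -c "
from h import *
o=get_obs();print(o['moment'],o['contact_force'],o['tcp_rot'])"
```

```text
[-0.33496712  0.83966634 -0.73822017] [-3.90802115 -2.27824793  4.33316775] [3.14152124e+00 2.25966798e-03 1.06980416e-01]
```

Request:
send_rows(offset=[[0,0,0],[0,0,0],[0,0,0],[0,0,0],[0,0,-0.5],[0,0,-1],[0,0,-1],[0,0,-1]], delta_rot=[[0,0,0],[0,0,0],[0,0,0],[0,0,0],[0,0,0],[0,0,0],[0,0,0],[0,0,0]], grip=0.6)

```text
time: 11.4
tool_pos: [623.8, 19.4, 229.8]
tcp_rot: [-3.142, 0.001, 0.109]
contact_force: [0.0, -0.1, -1.1]
grip_width: 55.1
finger_force: 0.0
```

Request:
send_rows(offset=[[-0.5,-1,-0.5],[-0.5,-1,-0.5],[-0.5,-1,-0.5],[-0.5,-1,-0.5],[-0.5,-1,-0.5]], delta_rot=[[0,0,0],[0,0,0],[0,0,0],[0,0,0],[0,0,0]])

```text
time: 12.02
tool_pos: [551.8, 131.0, 288.6]
tcp_rot: [3.141, 0.003, 0.108]
contact_force: [-0.2, 0.4, 0.3]
grip_width: 55.3
finger_force: 0.0
```

Request:
send_rows(offset=[[-0.5,-1,0],[-0.5,-1,0],[-0.5,-1,0],[-0.5,-1,0],[-0.5,-1,0]], delta_rot=[[0,0,0],[0,0,0],[0,0,0],[0,0,0],[0,0,0]])

```text
time: 12.65
tool_pos: [480.0, 243.4, 289.7]
tcp_rot: [3.141, 0.001, 0.106]
contact_force: [0.3, -0.7, 0.5]
grip_width: 54.9
finger_force: 0.0
```

```bash
python3 w.py w3 switch_grip drain_grip drain_hinge cell0 inside1; python3 - <<'E'
import cv2
a=cv2.imread('pics/w3.png')[0:300]; cv2.imwrite('pics/w3c.png',cv2.resize(a,None,fx=1.42,fy=1.42))
E
```

```text
[480.  243.4 289.7] [3.141e+00 1.000e-03 1.060e-01] t 12.65 [[0.11, -0.96, -0.27, 553.22], [-0.99, -0.1, -0.03, 251.35], [-0.0, 0.27, -0.96, 447.56]] 325.19226210127806
switch_grip [525.3 172.1] 0.28 [541.8 -48.4]
drain_grip [169.5 157.6] 0.79 [500.2 376.1]
drain_grip [388.1  65.9] 0.52 [630.  142.4]
drain_hinge [233.  161.7] 0.94 [501.5 301.6]
cell0 [320.9 125.4] 0.95 [551.1 199.9]
cell0 [382.4 130.8] 0.75 [556.  113.2]
cell0 [328.4  61. ] 0.73 [640.8 199.7]
cell0 [318.8 189.1] 0.66 [463.1 191.7]
cell0 [391.3  69.1] 0.57 [644.9 110.9]
cell0 [231.4 162.6] 0.21 [487.6 315.9]
inside1 [383.2 191.6] 0.55 [469.2  95.8]
```

View pics/w3c.png

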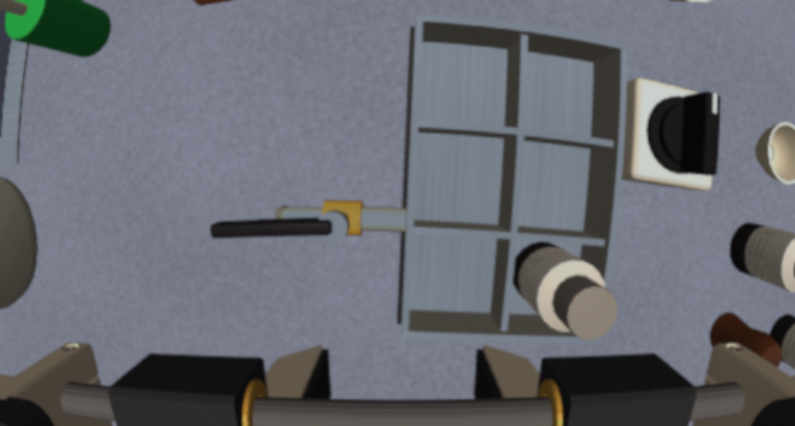

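The view shows the switch now along the warmer's x axis (off). The lever runs from crop (330,227) to (212,229). I compute its line and refit the warmer.

```bash
python3 - <<'E'
from h import *
g=lambda p,z:onz('wrist',np.array(p)/1.42,z)[:2]
a,b=g((331,225),101),g((212,229),101); print('lever',a,b,np.linalg.norm(a-b),np.arctan2(*(b-a)[::-1]))
r=np.array([g(p,70) for p in [(415,22),(620,48),(405,334)]]); print('rim',r.round(1),np.linalg.norm(r[0]-r[1]),np.linalg.norm(r[0]-r[2]), 'yaw',np.arctan2(*(r[0]-r[2])[::-1]),np.arctan2(*(r[0]-r[1])[::-1])-np.pi/2,'ctr',(r[1]+r[2])/2)
obs={0:[(472,102),(467,91),(469,96)],1:[(477,195),(458,186),(458,190),(463,192)],2:[(557,115),(561,111),(556,115),(561,112),(556,113)],3:[(542,194),(548,202),(551,201),(556,201),(551,200)],4:[(637,123),(639,97),(646,115),(645,111),(649,115)],5:[(646,208),(641,200),(636,202),(641,200),(640,206)]}
X=np.array([[-90+90*(k//2),-45+90*(k%2)] for k in obs for _ in obs[k]]);Y=np.array([q for k in obs for q in obs[k]])
f=lambda p:(X@np.array([[np.cos(p[2]),np.sin(p[2])],[-np.sin(p[2]),np.cos(p[2])]])+p[:2]-Y).ravel()
s=least_squares(f,[554,152,.05],loss='soft_l1',f_scale=3);print('warmer',s.x)
E
```

```text
lever [505.62346976 301.74015946] [494.75964762 399.1091066 ] 97.97313151968403 1.6819105579495772
rim [[678.3 255.6]
 [691.2  76.4]
 [413.1 234.8]] 179.6519335738497 265.95225212861254 yaw 0.07792504118702594 0.07205286208388961 ctr [552.16879521 155.60832323]
warmer [5.53861589e+02 1.53751196e+02 7.36663427e-02]
```

Request:
send_rows(offset=[[0.26,-1,0.1],[0.26,-1,0.2],[0.26,-1,0.3],[0.26,-1,0.4],[0.26,-1,0.5],[0.26,-1,0.6],[0.26,-1,0.6],[0.26,-1,0.6]], delta_rot=[[0,0,-0.2],[0,0,-0.2],[0,0,-0.2],[0,0,-0.2],[0,0,-0.2],[0,0,-0.2],[0,0,-0.2],[0,0,-0.2]], grip=0.55)

```text
time: 13.95
tool_pos: [497.0, 367.5, 218.1]
tcp_rot: [-3.142, 0.0, 1.364]
contact_force: [0.8, 0.2, -0.3]
grip_width: 50.5
finger_force: 0.0
```

```bash
python3 -c "
from h import *
go([497.2,374.5,160],1.682-np.pi/2)
"; python3 w.py w4 drain_grip drain_hinge; python3 - <<'E'
import cv2
a=cv2.imread('pics/w4.png')[0:300]; cv2.imwrite('pics/w4c.png',cv2.resize(a,None,fx=1.42,fy=1.42))
E
```

```text
off [ 0.058 -0.011  0.485] rot [-0.      0.     -0.0506] yawnow 1.364
[497.  367.5 218.1] [-3.142  0.     1.364] t 13.95 [[0.98, -0.2, -0.06, 511.75], [-0.21, -0.94, -0.27, 439.95], [0.0, 0.27, -0.96, 376.08]] 325.19226210127806
drain_grip [281. 195.] 0.85 [496.3 374.9]
drain_hinge [307.5 269.5] 0.73 [506.1 297.2]
```

View pics/w4c.png

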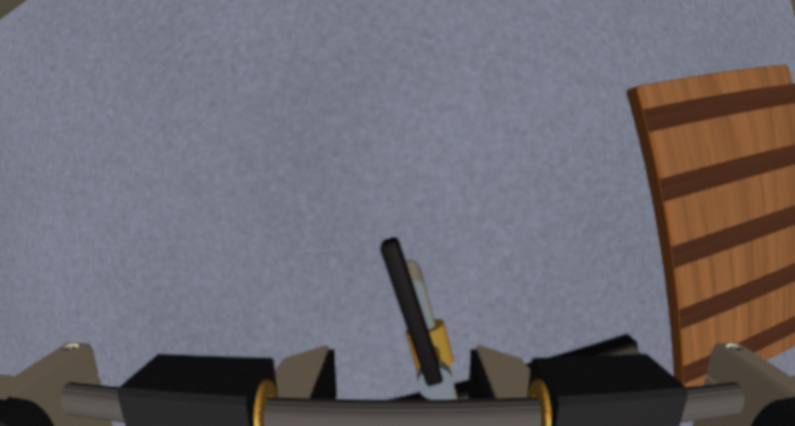

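Request:
send_rows(offset=[[0.058,-0.011,0.2],[0.058,-0.011,0.4],[0.058,-0.011,0.5],[0.058,-0.011,0.5]], delta_rot=[[0,0,-0.0506],[0,0,-0.0506],[0,0,-0.0506],[0,0,-0.0506]])

```text
time: 14.6
tool_pos: [496.8, 374.4, 157.8]
tcp_rot: [-3.14, 0.001, 1.68]
contact_force: [0.2, -1.4, 0.3]
grip_width: 50.5
finger_force: 0.0
```

Request:
send_rows(offset=[[0,0,0.3],[0,0,0.5],[0,0,0.65],[0,0,0.65]], delta_rot=[[0,0,0],[0,0,0],[0,0,0],[0,0,0]])

```text
time: 15.1
tool_pos: [496.9, 374.5, 80.1]
tcp_rot: [-3.141, 0.001, 1.681]
contact_force: [-0.2, -0.9, 0.1]
grip_width: 50.2
finger_force: 0.0
```

Request:
send_rows(offset=[[0,0,0],[0,0,0],[0,0,0],[0,0,0],[0,0,0],[0,0,0],[0,0,0],[0,0,0]], delta_rot=[[0,0,0],[0,0,0],[0,0,0],[0,0,0],[0,0,0],[0,0,0],[0,0,0],[0,0,0]], grip=0)

```text
time: 16.1
tool_pos: [497.1, 374.7, 80.4]
tcp_rot: [3.141, -0.0, 1.683]
contact_force: [-0.6, 0.1, 3.1]
grip_width: 12.1
finger_force: 30.0
```

Request:
send_rows(offset=[[-0.003,-0.062,0],[-0.0125,-0.124,0],[-0.028,-0.185,0],[-0.049,-0.243,0],[-0.0765,-0.3,0],[-0.109,-0.353,0],[-0.147,-0.403,0],[-0.19,-0.448,0]], delta_rot=[[0,0,-0.0159],[0,0,-0.0318],[0,0,-0.0477],[0,0,-0.0637],[0,0,-0.0796],[0,0,-0.0955],[0,0,-0.1114],[0,0,-0.1273]])

```text
time: 17.1
tool_pos: [446.0, 346.1, 80.5]
tcp_rot: [3.141, -0.0, 2.486]
contact_force: [0.2, -0.8, 2.2]
grip_width: 11.9
finger_force: 30.0
```

Request:
send_rows(offset=[[-0.003,-0.062,0],[-0.0125,-0.124,0],[-0.028,-0.185,0],[-0.049,-0.243,0],[-0.0765,-0.3,0],[-0.109,-0.353,0],[-0.147,-0.403,0],[-0.168,-0.426,0]], delta_rot=[[0,0,-0.0159],[0,0,-0.0318],[0,0,-0.0477],[0,0,-0.0637],[0,0,-0.0796],[0,0,-0.0955],[0,0,-0.1114],[0,0,-0.1194]])

```text
time: 18.1
tool_pos: [430.5, 294.9, 80.5]
tcp_rot: [3.138, 0.0, -3.05]
contact_force: [-4.0, 17.4, -1.3]
grip_width: 11.9
finger_force: 30.3
```

```bash
python3 -c "
from h import *
o=get_obs();print(o['moment'],o['contact_force'],o['tcp_rot'],o['tool_pos'])"
```

```text
[ 2.98226947  0.62859705 -0.49002373] [-4.02829079 17.41090813 -1.26183643] [ 3.13761052e+00  2.52593499e-04 -3.04988917e+00] [430.48975443 294.86698101  80.52862804]
```

Request:
send_rows(offset=[[0,0,0],[0,0,0],[0,0,0],[0,0,0],[0,0,-0.3],[0,0,-0.7],[0,0,-1],[0,0,-1]], delta_rot=[[0,0,0],[0,0,0],[0,0,0],[0,0,0],[0,0,0],[0,0,0],[0,0,0],[0,0,0]], grip=0.65)

```text
time: 19.1
tool_pos: [432.2, 293.9, 203.2]
tcp_rot: [3.14, 0.006, -3.05]
contact_force: [-0.0, -0.1, 0.1]
grip_width: 59.9
finger_force: 0.0
```

Request:
send_rows(offset=[[0,0,-0.85],[0,0,-0.85],[0,0,-0.85],[0,0,-0.85]], delta_rot=[[0,0,0.0145],[0,0,0.0145],[0,0,0.0145],[0,0,0.0145]])

```text
time: 19.6
tool_pos: [430.3, 292.9, 300.5]
tcp_rot: [-3.14, -0.003, -3.141]
contact_force: [-0.1, -0.1, -0.3]
grip_width: 59.7
finger_force: 0.0
```

Request:
send_rows(offset=[[-0.12,-1,0],[-0.12,-1,0],[-0.12,-1,0],[-0.12,-1,0]], delta_rot=[[0,0,0],[0,0,0],[0,0,0],[0,0,0]])

```text
time: 20.1
tool_pos: [444.9, 173.2, 300.9]
tcp_rot: [-3.141, -0.003, 3.141]
contact_force: [-0.3, -0.2, 0.7]
grip_width: 59.3
finger_force: 0.0
```

Request:
send_rows(offset=[[-0.12,-1,0],[-0.12,-1,0],[-0.12,-1,0],[-0.12,-1,0]], delta_rot=[[0,0,0],[0,0,0],[0,0,0],[0,0,0]])

```text
time: 20.6
tool_pos: [459.6, 54.5, 301.7]
tcp_rot: [3.141, -0.001, -3.14]
contact_force: [-0.6, 0.8, -0.2]
grip_width: 59.9
finger_force: 0.0
```

Request:
send_rows(offset=[[-0.12,-1,0],[-0.12,-1,0],[-0.12,-1,0],[-0.12,-1,0]], delta_rot=[[0,0,0],[0,0,0],[0,0,0],[0,0,0]])

```text
time: 21.1
tool_pos: [474.3, -64.9, 302.0]
tcp_rot: [3.141, -0.001, -3.139]
contact_force: [-0.2, -0.0, -0.5]
grip_width: 59.9
finger_force: 0.0
```

Request:
send_rows(offset=[[-0.12,-1,0],[-0.12,-1,0],[-0.12,-1,0],[-0.12,-1,0]], delta_rot=[[0,0,0],[0,0,0],[0,0,0],[0,0,0]])

```text
time: 21.6
tool_pos: [488.9, -184.6, 302.2]
tcp_rot: [3.141, -0.0, -3.139]
contact_force: [0.2, 0.1, 0.3]
grip_width: 59.8
finger_force: 0.0
```

Request:
send_rows(offset=[[-0.12,-1,0],[-0.12,-1,0],[-0.12,-1,0],[-0.12,-1,0],[-0.12,-1,0]], delta_rot=[[0,0,0],[0,0,0],[0,0,0],[0,0,0],[0,0,0]])

```text
time: 22.22
tool_pos: [503.6, -304.5, 302.9]
tcp_rot: [-3.142, 0.001, -3.138]
contact_force: [0.1, 0.1, 0.0]
grip_width: 59.2
finger_force: 0.0
```

```bash
python3 w.py w5 bottle1
```

```text
[ 503.6 -304.5  302.9] [-3.142e+00  1.000e-03 -3.138e+00] t 22.225 [[-0.0, 0.96, 0.28, 428.88], [1.0, 0.0, 0.0, -304.78], [0.0, 0.28, -0.96, 460.85]] 325.19226210127806
bottle1 [147.7 206.5] 0.8 [ 556.  -514.8]
bottle1 [216.6 199.7] 0.72 [ 545.4 -402.1]
bottle1 [221.3 111.5] 0.69 [ 416.6 -391.3]
bottle1 [295.2 194.8] 0.56 [ 537.9 -286. ]
```

View pics/w5.png

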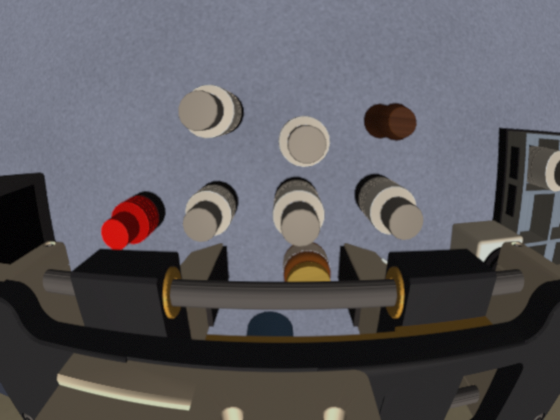

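The view shows five grey caps with centres near (198,109), (306,145), (202,221), (299,224) and (405,220), plus red at (117,233). I compute their positions from the cap-top heights.

```bash
python3 - <<'E'
from h import *
for n,p,z in [('A',(198,110),140),('B',(306,145),115),('C',(201,222),115),('D',(299,225),140),('E',(405,221),140),('C?',(201,222),140)]:
    print(n,onz('wrist',p,z)[:2].round(1))
go([424,-383,200],-np.pi/2)
go([535,-168,200],-np.pi/2)
E
```

```text
A [ 417.7 -389.4]
B [ 456.1 -280.5]
C [ 542.5 -398.4]
D [ 537. -288.]
E [ 532.9 -171.8]
C? [ 534.2 -391.6]
off [ 0.664 -0.647  0.858] rot [-0.0001  0.0001  0.0004] yawnow -3.139
off [-0.265  1.142  0.858] rot [-0.0001  0.0001  0.0004] yawnow -3.139
```

Request:
send_rows(offset=[[-0.246,1,0.2],[-0.246,1,0.4],[-0.246,1,0.66],[-0.246,1,0.66],[-0.246,1,0.66]], delta_rot=[[0,0,0],[0,0,0],[0,0,0],[0,0,0],[0,0,0]])

```text
time: 22.95
tool_pos: [533.1, -187.3, 224.7]
tcp_rot: [-3.14, 0.002, -3.141]
contact_force: [-1.0, -0.4, 0.8]
grip_width: 59.8
finger_force: 0.0
```

Request:
send_rows(offset=[[0,0.11,0],[0,0.11,0.25],[0,0.11,0.5],[0,0.11,0.75],[0,0.11,1],[0,0.11,1],[0,0.11,1]], delta_rot=[[0,0,0],[0,0,0],[0,0,0],[0,0,0],[0,0,0],[0,0,0],[0,0,0]])

```text
time: 23.82
tool_pos: [533.5, -173.9, 104.8]
tcp_rot: [-3.14, 0.002, -3.141]
contact_force: [0.4, 0.7, 0.6]
grip_width: 59.6
finger_force: 0.0
```

Request:
send_rows(offset=[[0,0,0],[0,0,0],[0,0,0],[0,0,0],[0,0,0]], delta_rot=[[0,0,0],[0,0,0],[0,0,0],[0,0,0],[0,0,0]], grip=0)

```text
time: 24.45
tool_pos: [533.1, -173.6, 103.9]
tcp_rot: [-3.141, 0.001, -3.141]
contact_force: [-0.0, 1.1, 6.6]
grip_width: 41.6
finger_force: 29.8
```

```bash
python3 - <<'E'
from h import *
o=get_obs();print(o['tool_pos'],o['grip_width'],o['contact_force'],o['finger_force'])
E
```

```text
[ 533.07676715 -173.59976817  103.89205105] 41.5986960948162 [-0.04487386  1.10802195  6.59749937] 29.818277657032013
```

Request:
send_rows(offset=[[0,0,-0.1],[0,0,-0.3],[0,0,-0.5],[0,0,-0.75],[0,0,-1]], delta_rot=[[0,0,0],[0,0,0],[0,0,0],[0,0,0],[0,0,0]])

```text
time: 25.08
tool_pos: [532.1, -173.5, 224.1]
tcp_rot: [3.141, -0.001, -3.141]
contact_force: [0.4, -0.1, -2.6]
grip_width: 41.6
finger_force: 29.8
```

Request:
send_rows(offset=[[-0.05,0.2,-0.1],[-0.11,0.4,-0.2],[-0.16,0.6,-0.33],[-0.222,0.791,-0.33]], delta_rot=[[0,0,0],[0,0,0],[0,0,0],[0,0,0]])

```text
time: 25.58
tool_pos: [559.5, -78.0, 264.2]
tcp_rot: [-3.141, 0.002, -3.141]
contact_force: [0.4, -0.7, -3.0]
grip_width: 41.9
finger_force: 29.8
```

Request:
send_rows(offset=[[-0.05,0.2,0],[-0.11,0.4,0],[-0.16,0.6,0],[-0.222,0.791,0]], delta_rot=[[0,0,0],[0,0,0],[0,0,0],[0,0,0]])

```text
time: 26.08
tool_pos: [585.5, 17.0, 262.7]
tcp_rot: [-3.141, -0.001, -3.141]
contact_force: [0.3, -0.6, -1.2]
grip_width: 41.6
finger_force: 29.8
```

Request:
send_rows(offset=[[-0.05,0.2,0],[-0.11,0.4,0],[-0.16,0.6,0],[-0.222,0.791,0]], delta_rot=[[0,0,0],[0,0,0],[0,0,0],[0,0,0]])

```text
time: 26.58
tool_pos: [612.3, 112.1, 262.7]
tcp_rot: [-3.141, -0.001, -3.141]
contact_force: [0.2, 0.0, -2.7]
grip_width: 41.8
finger_force: 29.8
```

Request:
send_rows(offset=[[-0.05,0.2,0],[-0.11,0.4,0],[-0.16,0.6,0],[-0.222,0.791,0],[-0.222,0.791,0],[-0.222,0.791,0]], delta_rot=[[0,0,0],[0,0,0],[0,0,0],[0,0,0],[0,0,0],[0,0,0]])

```text
time: 27.32
tool_pos: [638.8, 205.9, 262.4]
tcp_rot: [-3.141, -0.001, -3.141]
contact_force: [-0.6, -0.7, -2.1]
grip_width: 41.7
finger_force: 29.8
```

```bash
python3 w.py w6 cell0; python3 -c "
from h import *
go([639.4,206,110],-np.pi/2)"
```

```text
[638.8 205.9 262.4] [-3.141e+00 -1.000e-03 -3.141e+00] t 27.325 [[-0.0, 0.96, 0.27, 564.3], [1.0, 0.0, 0.0, 205.93], [0.0, 0.27, -0.96, 420.41]] 325.19226210127806
cell0 [282.2 180.4] 0.85 [642.7 205.2]
cell0 [268.9  42.7] 0.79 [464.3 188.4]
cell0 [274.8 109.1] 0.71 [550.9 195.9]
cell0 [212.3 184.2] 0.63 [647.2 113. ]
cell0 [205.9 116.5] 0.57 [558.1 107.5]
off [-0.005  0.005  1.273] rot [-0.0001 -0.     -0.    ] yawnow 3.141
```

View pics/w6.png

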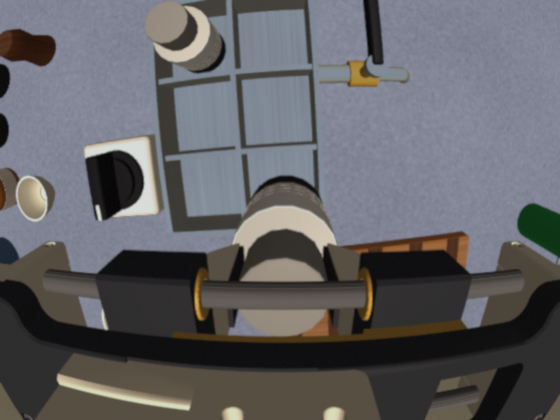

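Request:
send_rows(offset=[[-0.013,-0.01,0.1],[-0.013,-0.01,0.25],[-0.013,-0.01,0.4],[-0.013,-0.01,0.55],[-0.013,-0.01,0.7],[-0.013,-0.01,0.85],[-0.013,-0.01,1],[-0.013,-0.01,1]], delta_rot=[[0,0,0],[0,0,0],[0,0,0],[0,0,0],[0,0,0],[0,0,0],[0,0,0],[0,0,0]])

```text
time: 28.42
tool_pos: [639.3, 204.2, 140.4]
tcp_rot: [-3.141, -0.004, 3.141]
contact_force: [0.6, 0.7, -1.9]
grip_width: 41.4
finger_force: 29.8
```

Request:
send_rows(offset=[[0,0,0.1],[0,0,0.18],[0,0,0.22],[0,0,0.24],[0,0,0.25],[0,0,0.255],[0,0,0.26],[0,0,0.26]], delta_rot=[[0,0,0],[0,0,0],[0,0,0],[0,0,0],[0,0,0],[0,0,0],[0,0,0],[0,0,0]])

```text
time: 29.42
tool_pos: [640.5, 205.0, 111.6]
tcp_rot: [-3.142, 0.0, -3.141]
contact_force: [0.0, -0.6, -2.6]
grip_width: 41.6
finger_force: 29.8
```

Request:
send_rows(offset=[[0,0,0.004],[0,0,0.008],[0,0,0.012],[0,0,0.016],[0,0,0.018]], delta_rot=[[0,0,0],[0,0,0],[0,0,0],[0,0,0],[0,0,0]])

```text
time: 30.05
tool_pos: [640.8, 205.1, 110.0]
tcp_rot: [3.141, 0.001, -3.141]
contact_force: [-1.1, -0.5, 1.7]
grip_width: 41.6
finger_force: 29.9
```

Request:
send_rows(offset=[[0,0,0],[0,0,0],[0,0,0],[0,0,-0.1],[0,0,-0.4],[0,0,-0.8],[0,0,-1]], delta_rot=[[0,0,0],[0,0,0],[0,0,0],[0,0,0],[0,0,0],[0,0,0],[0,0,0]], grip=0.65)

```text
time: 30.92
tool_pos: [641.4, 205.2, 233.7]
tcp_rot: [3.141, 0.005, -3.141]
contact_force: [0.1, -0.0, 0.5]
grip_width: 59.8
finger_force: 0.0
```

Request:
send_rows(offset=[[0.225,-0.84,-0.5],[0.225,-0.84,-0.5],[0.225,-0.84,-0.5]], delta_rot=[[0,0,0],[0,0,0],[0,0,0]])

```text
time: 31.3
tool_pos: [614.2, 101.2, 293.7]
tcp_rot: [-3.141, 0.007, 3.138]
contact_force: [-0.0, 1.4, 0.9]
grip_width: 59.8
finger_force: 0.0
```

Request:
send_rows(offset=[[0.225,-0.84,0],[0.225,-0.84,0],[0.225,-0.84,0]], delta_rot=[[0,0,0],[0,0,0],[0,0,0]])

```text
time: 31.68
tool_pos: [586.2, 1.6, 289.5]
tcp_rot: [-3.141, -0.0, 3.139]
contact_force: [1.7, 1.1, 1.1]
grip_width: 59.6
finger_force: 0.0
```

Request:
send_rows(offset=[[0.225,-0.84,0],[0.225,-0.84,0],[0.225,-0.84,0]], delta_rot=[[0,0,0],[0,0,0],[0,0,0]])

```text
time: 32.05
tool_pos: [559.6, -98.5, 289.2]
tcp_rot: [3.142, -0.0, 3.14]
contact_force: [1.3, -0.7, -0.7]
grip_width: 59.8
finger_force: 0.0
```

Request:
send_rows(offset=[[0.225,-0.84,0],[0.225,-0.84,0],[0.225,-0.84,0]], delta_rot=[[0,0,0],[0,0,0],[0,0,0]])

```text
time: 32.42
tool_pos: [533.0, -198.9, 289.0]
tcp_rot: [3.141, -0.0, 3.14]
contact_force: [0.1, 1.2, -0.2]
grip_width: 59.7
finger_force: 0.0
```

Request:
send_rows(offset=[[0.225,-0.84,0],[0.225,-0.84,0],[0.225,-0.84,0],[0.225,-0.84,0]], delta_rot=[[0,0,0],[0,0,0],[0,0,0],[0,0,0]])

```text
time: 32.92
tool_pos: [506.9, -297.0, 289.2]
tcp_rot: [3.14, 0.0, -3.139]
contact_force: [-0.5, 0.4, -0.1]
grip_width: 59.7
finger_force: 0.0
```

```bash
cat > caps.py <<'E'
# cap tops: grey round blobs in the wrist picture -> nearest to guesses
from h import *
import sys
o=get_obs(); K=optics.get_calibration('wrist'); im=optics.capture('wrist'); cv2.imwrite(f'pics/{sys.argv[1]}.png',im[:,:,::-1])
sil=finder.silhouettes('bottle1','wrist')
G=dict(A=(418,-389,140),B=(456,-280,115),C=(542,-398,115),D=(537,-288,140),E=(533,-172,140))
hsv=cv2.cvtColor(im,cv2.COLOR_RGB2HSV)
print('tcp',o['tool_pos'].round(1))
for n in sys.argv[2]:
    g=np.array(G[n],float); uv=proj('wrist',g,K)[0]
    # refine: local k-means free approach: match projected cap-top disc against colour uniformity
    x,y=uv.astype(int); 
    m=((im.max(2)<175)&(im.max(2)>105)&(im[:,:,0].astype(int)-im[:,:,2]>6)).astype(np.uint8)
    m=cv2.morphologyEx(m,cv2.MORPH_OPEN,np.ones((3,3)))
    best=None
    for dx in range(-45,46,3):
        for dy in range(-45,46,3):
            c=g+[dx,dy,0]; a=np.linspace(0,2*np.pi,40)
            ring=lambda r:np.clip(proj('wrist',np.c_[c[0]+r*np.cos(a),c[1]+r*np.sin(a),np.full(40,g[2])],K).round().astype(int),0,[559,419])
            pi,p2,po=ring(18),ring(10),ring(25)
            s=m[pi[:,1],pi[:,0]].mean()+m[p2[:,1],p2[:,0]].mean()-m[po[:,1],po[:,0]].mean()
            if best is None or s>best[0]: best=(s,c)
    print(n,'pred',uv.round(),'best',round(best[0],2),best[1][:2],'uv',proj('wrist',best[1],K)[0].round())
for d in sil: print(round(d['confidence'],2),np.round(d['box']).tolist())
E
python3 caps.py w7 ABCD
```

```text
tcp [ 506.9 -297.   289.2]
A pred [186. 107.] best 2.0 [ 418. -389.] uv [186. 107.]
B pred [299. 143.] best 2.0 [ 453. -280.] uv [299. 140.]
C pred [191. 223.] best 2.0 [ 545. -401.] uv [189. 225.]
D pred [291. 226.] best 2.0 [ 540. -285.] uv [294. 229.]
0.87 [266.0, 175.0, 317.0, 248.0]
0.87 [89.0, 188.0, 157.0, 252.0]
0.84 [173.0, 179.0, 233.0, 244.0]
0.75 [168.0, 81.0, 236.0, 137.0]
0.65 [274.0, 112.0, 326.0, 168.0]
0.55 [549.0, 242.0, 557.0, 267.0]
```

View pics/w7.png

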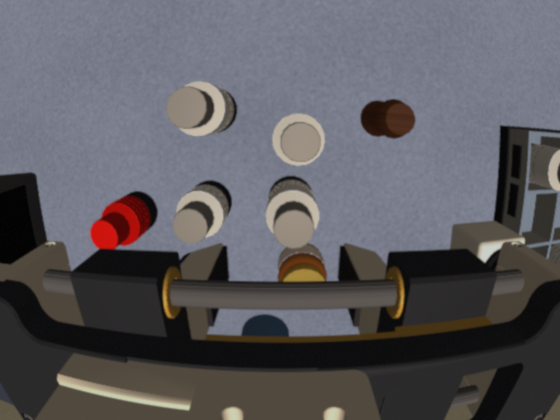

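Request:
send_rows(offset=[[-0.26,0.09,0.2],[-0.26,0.09,0.4],[-0.26,0.09,0.6],[-0.26,0.09,0.6]], delta_rot=[[0,0,0],[0,0,0],[0,0,0],[0,0,0]])

```text
time: 33.52
tool_pos: [536.8, -286.2, 215.8]
tcp_rot: [3.139, -0.003, -3.139]
contact_force: [0.3, -0.6, 0.2]
grip_width: 60.1
finger_force: 0.0
```

Request:
send_rows(offset=[[0,0,0.25],[0,0,0.5],[0,0,0.75],[0,0,0.94],[0,0,0.94],[0,0,0.94]], delta_rot=[[0,0,0],[0,0,0],[0,0,0],[0,0,0],[0,0,0],[0,0,0]])

```text
time: 34.28
tool_pos: [538.0, -288.5, 106.4]
tcp_rot: [-3.14, 0.002, -3.141]
contact_force: [-0.0, 0.4, -0.4]
grip_width: 59.4
finger_force: 0.0
```

Request:
send_rows(offset=[[0,0,0],[0,0,0],[0,0,0],[0,0,0],[0,0,0]], delta_rot=[[0,0,0],[0,0,0],[0,0,0],[0,0,0],[0,0,0]], grip=0)

```text
time: 34.9
tool_pos: [537.3, -288.4, 105.3]
tcp_rot: [-3.141, 0.001, -3.141]
contact_force: [-0.0, 0.4, 6.7]
grip_width: 41.9
finger_force: 29.9
```

Request:
send_rows(offset=[[0,0,-0.1],[0,0,-0.3],[0,0,-0.5],[0,0,-0.75],[0,0,-1]], delta_rot=[[0,0,0],[0,0,0],[0,0,0],[0,0,0],[0,0,0]])

```text
time: 35.52
tool_pos: [536.6, -288.2, 225.5]
tcp_rot: [3.141, -0.001, -3.141]
contact_force: [0.0, -0.7, -1.1]
grip_width: 41.6
finger_force: 29.9
```

Request:
send_rows(offset=[[-0.005,0.2,-0.1],[-0.01,0.4,-0.2],[-0.016,0.6,-0.33],[-0.021,0.807,-0.33]], delta_rot=[[0,0,0],[0,0,0],[0,0,0],[0,0,0]])

```text
time: 36.02
tool_pos: [539.8, -189.4, 265.7]
tcp_rot: [-3.141, 0.002, -3.14]
contact_force: [-0.2, 0.2, -2.3]
grip_width: 41.4
finger_force: 29.9
```

Request:
send_rows(offset=[[-0.005,0.2,0],[-0.01,0.4,0],[-0.016,0.6,0],[-0.021,0.807,0]], delta_rot=[[0,0,0],[0,0,0],[0,0,0],[0,0,0]])

```text
time: 36.52
tool_pos: [541.5, -92.3, 264.3]
tcp_rot: [3.141, -0.001, -3.14]
contact_force: [-0.2, 0.7, -1.3]
grip_width: 41.5
finger_force: 29.9
```

Request:
send_rows(offset=[[-0.005,0.2,0],[-0.01,0.4,0],[-0.016,0.6,0],[-0.021,0.807,0]], delta_rot=[[0,0,0],[0,0,0],[0,0,0],[0,0,0]])

```text
time: 37.02
tool_pos: [543.7, 4.5, 264.3]
tcp_rot: [3.142, -0.001, -3.14]
contact_force: [-0.0, 0.1, -1.4]
grip_width: 41.8
finger_force: 29.9
```

Request:
send_rows(offset=[[-0.005,0.2,0],[-0.01,0.4,0],[-0.016,0.6,0],[-0.021,0.807,0]], delta_rot=[[0,0,0],[0,0,0],[0,0,0],[0,0,0]])

```text
time: 37.52
tool_pos: [545.9, 101.2, 264.3]
tcp_rot: [-3.141, -0.001, -3.14]
contact_force: [-0.3, 0.0, -1.6]
grip_width: 41.6
finger_force: 29.9
```

Request:
send_rows(offset=[[-0.005,0.2,0],[-0.01,0.4,0],[-0.016,0.6,0],[-0.021,0.807,0],[-0.021,0.807,0],[-0.021,0.807,0]], delta_rot=[[0,0,0],[0,0,0],[0,0,0],[0,0,0],[0,0,0],[0,0,0]])

```text
time: 38.28
tool_pos: [548.7, 196.1, 264.1]
tcp_rot: [-3.141, -0.0, -3.14]
contact_force: [0.8, -1.6, -1.7]
grip_width: 41.6
finger_force: 29.9
```

Request:
send_rows(offset=[[-0.015,0.02,0.1],[-0.015,0.02,0.25],[-0.015,0.02,0.4],[-0.015,0.02,0.55],[-0.015,0.02,0.7],[-0.015,0.02,0.85],[-0.015,0.02,1],[-0.015,0.02,1]], delta_rot=[[0,0,0],[0,0,0],[0,0,0],[0,0,0],[0,0,0],[0,0,0],[0,0,0],[0,0,0]])

```text
time: 39.28
tool_pos: [550.0, 197.5, 142.1]
tcp_rot: [-3.141, -0.004, 3.141]
contact_force: [0.5, 0.6, -1.3]
grip_width: 41.4
finger_force: 29.9
```

Request:
send_rows(offset=[[0,0,0.1],[0,0,0.18],[0,0,0.22],[0,0,0.24],[0,0,0.25],[0,0,0.256],[0,0,0.262],[0,0,0.266]], delta_rot=[[0,0,0],[0,0,0],[0,0,0],[0,0,0],[0,0,0],[0,0,0],[0,0,0],[0,0,0]])

```text
time: 40.28
tool_pos: [551.1, 198.4, 112.3]
tcp_rot: [-3.142, 0.0, -3.141]
contact_force: [-0.4, 0.6, -1.2]
grip_width: 41.5
finger_force: 29.9
```

Request:
send_rows(offset=[[0,0,0.003],[0,0,0.006],[0,0,0.009],[0,0,0.012],[0,0,0.012]], delta_rot=[[0,0,0],[0,0,0],[0,0,0],[0,0,0],[0,0,0]])

```text
time: 40.9
tool_pos: [551.4, 198.4, 111.3]
tcp_rot: [3.141, 0.001, -3.141]
contact_force: [-1.4, 0.0, 3.5]
grip_width: 41.4
finger_force: 29.9
```

Request:
send_rows(offset=[[0,0,0],[0,0,0],[0,0,0],[0,0,-0.1],[0,0,-0.4],[0,0,-0.8],[0,0,-1]], delta_rot=[[0,0,0],[0,0,0],[0,0,0],[0,0,0],[0,0,0],[0,0,0],[0,0,0]], grip=0.65)

```text
time: 41.78
tool_pos: [552.0, 198.6, 234.6]
tcp_rot: [3.141, 0.005, -3.141]
contact_force: [0.4, 0.5, -0.7]
grip_width: 59.3
finger_force: 0.0
```

Request:
send_rows(offset=[[0.074,-0.826,-0.49],[0.074,-0.826,-0.49],[0.074,-0.826,-0.49]], delta_rot=[[0,0,0],[0,0,0],[0,0,0]])

```text
time: 42.15
tool_pos: [543.2, 96.8, 293.0]
tcp_rot: [-3.141, 0.006, 3.138]
contact_force: [-0.9, -0.2, -0.9]
grip_width: 59.6
finger_force: 0.0
```

Request:
send_rows(offset=[[0.074,-0.826,0],[0.074,-0.826,0],[0.074,-0.826,0]], delta_rot=[[0,0,0],[0,0,0],[0,0,0]])

```text
time: 42.52
tool_pos: [533.2, -1.1, 289.3]
tcp_rot: [3.142, -0.001, 3.139]
contact_force: [-0.1, -0.7, 1.5]
grip_width: 59.7
finger_force: 0.0
```

Request:
send_rows(offset=[[0.074,-0.826,0],[0.074,-0.826,0],[0.074,-0.826,0]], delta_rot=[[0,0,0],[0,0,0],[0,0,0]])

```text
time: 42.9
tool_pos: [524.7, -99.6, 289.2]
tcp_rot: [3.141, -0.001, 3.14]
contact_force: [-0.5, 0.3, 0.6]
grip_width: 59.4
finger_force: 0.0
```

Request:
send_rows(offset=[[0.074,-0.826,0],[0.074,-0.826,0],[0.074,-0.826,0]], delta_rot=[[0,0,0],[0,0,0],[0,0,0]])

```text
time: 43.28
tool_pos: [516.2, -198.2, 289.1]
tcp_rot: [3.141, -0.0, 3.141]
contact_force: [-0.1, 0.6, -0.1]
grip_width: 59.7
finger_force: 0.0
```

Request:
send_rows(offset=[[0.074,-0.826,0],[0.074,-0.826,0],[0.074,-0.826,0],[0.074,-0.826,0]], delta_rot=[[0,0,0],[0,0,0],[0,0,0],[0,0,0]])

```text
time: 43.78
tool_pos: [507.8, -294.9, 289.5]
tcp_rot: [3.14, 0.0, -3.139]
contact_force: [0.1, -1.0, -0.3]
grip_width: 59.5
finger_force: 0.0
```

```bash
python3 caps.py w8 ABC
```

```text
tcp [ 507.8 -294.9  289.5]
A pred [184. 106.] best 2.0 [ 418. -389.] uv [184. 106.]
B pred [297. 142.] best 2.0 [ 453. -280.] uv [297. 139.]
C pred [189. 222.] best 2.0 [ 545. -401.] uv [187. 224.]
0.94 [272.0, 109.0, 325.0, 166.0]
0.84 [87.0, 189.0, 155.0, 250.0]
0.75 [166.0, 80.0, 237.0, 134.0]
0.58 [171.0, 181.0, 230.0, 245.0]
0.55 [548.0, 242.0, 558.0, 265.0]
0.46 [553.0, 195.0, 557.0, 234.0]
0.43 [178.0, 251.0, 186.0, 266.0]
```

Request:
send_rows(offset=[[0.44,0.124,0.2],[0.44,0.124,0.4],[0.44,0.124,0.6],[0.44,0.124,0.8],[0.44,0.124,0.8]], delta_rot=[[0,0,0],[0,0,0],[0,0,0],[0,0,0],[0,0,0]])

```text
time: 44.5
tool_pos: [453.8, -280.6, 192.5]
tcp_rot: [3.139, -0.002, -3.14]
contact_force: [0.4, -0.6, -0.1]
grip_width: 59.5
finger_force: 0.0
```

Request:
send_rows(offset=[[0,0,0.25],[0,0,0.5],[0,0,0.75],[0,0,0.912],[0,0,0.912],[0,0,0.912]], delta_rot=[[0,0,0],[0,0,0],[0,0,0],[0,0,0],[0,0,0],[0,0,0]])

```text
time: 45.25
tool_pos: [455.1, -282.8, 85.7]
tcp_rot: [-3.14, 0.002, -3.141]
contact_force: [0.0, -0.1, 0.2]
grip_width: 59.5
finger_force: 0.0
```

Request:
send_rows(offset=[[0,0,0],[0,0,0],[0,0,0],[0,0,0],[0,0,0]], delta_rot=[[0,0,0],[0,0,0],[0,0,0],[0,0,0],[0,0,0]], grip=0)

```text
time: 45.88
tool_pos: [454.5, -282.5, 84.7]
tcp_rot: [-3.141, 0.001, -3.141]
contact_force: [0.7, 2.2, 6.4]
grip_width: 41.8
finger_force: 29.9
```

Request:
send_rows(offset=[[0,0,-0.1],[0,0,-0.3],[0,0,-0.5],[0,0,-0.75],[0,0,-1]], delta_rot=[[0,0,0],[0,0,0],[0,0,0],[0,0,0],[0,0,0]])

```text
time: 46.5
tool_pos: [453.8, -282.4, 205.2]
tcp_rot: [3.141, -0.001, -3.141]
contact_force: [0.3, -0.5, -3.0]
grip_width: 41.4
finger_force: 29.8
```

Request:
send_rows(offset=[[0,0.2,-0.1],[-0.005,0.4,-0.2],[-0.01,0.6,-0.33],[-0.01,0.786,-0.33]], delta_rot=[[0,0,0],[0,0,0],[0,0,0],[0,0,0]])

```text
time: 47.0
tool_pos: [455.1, -186.3, 244.4]
tcp_rot: [-3.141, 0.001, -3.141]
contact_force: [0.6, -0.3, -3.0]
grip_width: 41.4
finger_force: 29.8
```

Request:
send_rows(offset=[[0,0.2,0],[-0.005,0.4,0],[-0.01,0.6,0],[-0.01,0.786,0]], delta_rot=[[0,0,0],[0,0,0],[0,0,0],[0,0,0]])

```text
time: 47.5
tool_pos: [455.4, -91.7, 243.1]
tcp_rot: [3.141, -0.002, -3.14]
contact_force: [-0.2, -0.9, -3.6]
grip_width: 41.6
finger_force: 29.8
```

Request:
send_rows(offset=[[0,0.2,0],[-0.005,0.4,0],[-0.01,0.6,0],[-0.01,0.786,0]], delta_rot=[[0,0,0],[0,0,0],[0,0,0],[0,0,0]])

```text
time: 48.0
tool_pos: [456.4, 2.4, 243.2]
tcp_rot: [3.141, -0.002, -3.14]
contact_force: [-0.7, 0.9, -3.1]
grip_width: 41.7
finger_force: 29.8
```

Request:
send_rows(offset=[[0,0.2,0],[-0.005,0.4,0],[-0.01,0.6,0],[-0.01,0.786,0]], delta_rot=[[0,0,0],[0,0,0],[0,0,0],[0,0,0]])

```text
time: 48.5
tool_pos: [457.3, 96.4, 243.1]
tcp_rot: [-3.142, -0.002, -3.14]
contact_force: [-0.5, 0.7, -2.4]
grip_width: 41.5
finger_force: 29.8
```

Request:
send_rows(offset=[[0,0.2,0],[-0.005,0.4,0],[-0.01,0.6,0],[-0.01,0.786,0],[-0.01,0.786,0],[-0.01,0.786,0]], delta_rot=[[0,0,0],[0,0,0],[0,0,0],[0,0,0],[0,0,0],[0,0,0]])

```text
time: 49.25
tool_pos: [459.1, 189.0, 243.3]
tcp_rot: [-3.141, -0.001, -3.14]
contact_force: [-0.1, -0.0, -2.9]
grip_width: 41.5
finger_force: 29.8
```

Request:
send_rows(offset=[[-0.015,0.015,0.1],[-0.015,0.015,0.25],[-0.015,0.015,0.4],[-0.015,0.015,0.55],[-0.015,0.015,0.7],[-0.015,0.015,0.85],[-0.015,0.015,1],[-0.015,0.015,1]], delta_rot=[[0,0,0],[0,0,0],[0,0,0],[0,0,0],[0,0,0],[0,0,0],[0,0,0],[0,0,0]])

```text
time: 50.25
tool_pos: [460.6, 190.2, 122.0]
tcp_rot: [-3.14, -0.004, 3.141]
contact_force: [0.5, -1.7, -2.5]
grip_width: 41.6
finger_force: 29.8
```

Request:
send_rows(offset=[[0,0,0.1],[0,0,0.18],[0,0,0.22],[0,0,0.24],[0,0,0.25],[0,0,0.256],[0,0,0.262],[0,0,0.266]], delta_rot=[[0,0,0],[0,0,0],[0,0,0],[0,0,0],[0,0,0],[0,0,0],[0,0,0],[0,0,0]])

```text
time: 51.25
tool_pos: [461.8, 191.0, 91.9]
tcp_rot: [-3.142, 0.0, -3.141]
contact_force: [0.8, 0.4, -3.7]
grip_width: 41.5
finger_force: 29.8
```

Request:
send_rows(offset=[[0,0,0.003],[0,0,0.006],[0,0,0.009],[0,0,0.009],[0,0,0.009]], delta_rot=[[0,0,0],[0,0,0],[0,0,0],[0,0,0],[0,0,0]])

```text
time: 51.88
tool_pos: [461.8, 191.0, 90.8]
tcp_rot: [-3.142, 0.0, -3.141]
contact_force: [-0.2, 0.0, -2.5]
grip_width: 41.4
finger_force: 29.8
```

Request:
send_rows(offset=[[0,0,0.003],[0,0,0.006],[0,0,0.009],[0,0,0.009]], delta_rot=[[0,0,0],[0,0,0],[0,0,0],[0,0,0]])

```text
time: 52.38
tool_pos: [462.3, 191.2, 90.7]
tcp_rot: [3.141, 0.002, -3.141]
contact_force: [-1.5, 0.0, 6.6]
grip_width: 41.6
finger_force: 29.8
```

Request:
send_rows(offset=[[0,0,0],[0,0,0],[0,0,0],[0,0,-0.1],[0,0,-0.4],[0,0,-0.8],[0,0,-1]], delta_rot=[[0,0,0],[0,0,0],[0,0,0],[0,0,0],[0,0,0],[0,0,0],[0,0,0]], grip=0.65)

```text
time: 53.25
tool_pos: [462.6, 191.2, 213.1]
tcp_rot: [3.141, 0.004, -3.141]
contact_force: [-0.2, -0.1, 0.7]
grip_width: 59.8
finger_force: 0.0
```

Request:
send_rows(offset=[[0,0,-0.5],[-0.046,-0.4,-0.66],[-0.046,-0.885,-0.66],[-0.046,-0.885,-0.66]], delta_rot=[[0,0,0],[0,0,0],[0,0,0],[0,0,0]])

```text
time: 53.75
tool_pos: [467.3, 81.7, 290.0]
tcp_rot: [-3.141, 0.001, 3.137]
contact_force: [-0.1, 0.2, 0.8]
grip_width: 59.5
finger_force: 0.0
```

Request:
send_rows(offset=[[-0.046,-0.885,0],[-0.046,-0.885,0],[-0.046,-0.885,0]], delta_rot=[[0,0,0],[0,0,0],[0,0,0]])

```text
time: 54.12
tool_pos: [472.9, -23.0, 289.1]
tcp_rot: [-3.141, 0.0, 3.139]
contact_force: [-0.7, 0.8, -1.1]
grip_width: 59.6
finger_force: 0.0
```

Request:
send_rows(offset=[[-0.046,-0.885,0],[-0.046,-0.885,0],[-0.046,-0.885,0]], delta_rot=[[0,0,0],[0,0,0],[0,0,0]])

```text
time: 54.5
tool_pos: [478.7, -128.5, 288.8]
tcp_rot: [3.141, -0.0, 3.14]
contact_force: [0.4, 0.8, 0.4]
grip_width: 59.7
finger_force: 0.0
```

Request:
send_rows(offset=[[-0.046,-0.885,0],[-0.046,-0.885,0],[-0.046,-0.885,0]], delta_rot=[[0,0,0],[0,0,0],[0,0,0]])

```text
time: 54.88
tool_pos: [484.4, -234.1, 288.5]
tcp_rot: [3.141, -0.0, 3.14]
contact_force: [-0.1, 0.7, -0.6]
grip_width: 59.7
finger_force: 0.0
```

Request:
send_rows(offset=[[-0.046,-0.885,0],[-0.046,-0.885,0],[-0.046,-0.885,0],[-0.046,-0.885,0]], delta_rot=[[0,0,0],[0,0,0],[0,0,0],[0,0,0]])

```text
time: 55.38
tool_pos: [490.3, -337.6, 289.0]
tcp_rot: [3.14, 0.0, -3.139]
contact_force: [-0.5, -0.7, 0.6]
grip_width: 59.7
finger_force: 0.0
```

```bash
python3 caps.py w9 AC; python3 -c "
from h import *
go([418,-389,104],-np.pi/2);go([544,-400,83],-np.pi/2)"
```

```text
tcp [ 490.3 -337.6  289. ]
A pred [228. 123.] best 2.0 [ 418. -389.] uv [228. 123.]
C pred [227. 237.] best 1.58 [ 545. -401.] uv [225. 240.]
0.72 [207.0, 193.0, 261.0, 258.0]
0.66 [207.0, 96.0, 266.0, 150.0]
0.63 [206.0, 268.0, 239.0, 336.0]
0.57 [119.0, 200.0, 184.0, 252.0]
off [ 0.603 -0.426  1.544] rot [0.0001 0.0001 0.0004] yawnow -3.139
off [-0.446 -0.521  1.72 ] rot [0.0001 0.0001 0.0004] yawnow -3.139
```

Request:
send_rows(offset=[[0.603,-0.42,0.2],[0.603,-0.42,0.4],[0.603,-0.42,0.6],[0.603,-0.42,0.7],[0.603,-0.42,0.7]], delta_rot=[[0,0,0],[0,0,0],[0,0,0],[0,0,0],[0,0,0]])

```text
time: 56.1
tool_pos: [417.7, -389.4, 204.8]
tcp_rot: [3.141, -0.0, -3.14]
contact_force: [0.4, -0.2, 0.8]
grip_width: 59.6
finger_force: 0.0
```

Request:
send_rows(offset=[[0,0,0.2],[0,0,0.4],[0,0,0.6],[0,0,0.75],[0,0,0.844],[0,0,0.844],[0,0,0.844]], delta_rot=[[0,0,0],[0,0,0],[0,0,0],[0,0,0],[0,0,0],[0,0,0],[0,0,0]])

```text
time: 56.98
tool_pos: [417.8, -390.8, 104.6]
tcp_rot: [-3.14, 0.001, -3.141]
contact_force: [-0.1, -0.9, -0.2]
grip_width: 59.5
finger_force: 0.0
```

Request:
send_rows(offset=[[0,0,0],[0,0,0],[0,0,0],[0,0,0],[0,0,0]], delta_rot=[[0,0,0],[0,0,0],[0,0,0],[0,0,0],[0,0,0]], grip=0)

```text
time: 57.6
tool_pos: [417.4, -390.5, 104.0]
tcp_rot: [-3.141, 0.0, -3.141]
contact_force: [-0.5, 1.4, 4.8]
grip_width: 41.5
finger_force: 30.0
```

Request:
send_rows(offset=[[0,0,-0.1],[0,0,-0.3],[0,0,-0.5],[0,0,-0.75],[0,0,-1]], delta_rot=[[0,0,0],[0,0,0],[0,0,0],[0,0,0],[0,0,0]])

```text
time: 58.22
tool_pos: [417.0, -390.2, 224.6]
tcp_rot: [3.141, -0.001, -3.141]
contact_force: [-0.1, -1.7, -1.7]
grip_width: 41.7
finger_force: 30.0
```

Request:
send_rows(offset=[[-0.06,0.2,-0.1],[-0.12,0.4,-0.2],[-0.18,0.6,-0.33],[-0.232,0.83,-0.33]], delta_rot=[[0,0,0],[0,0,0],[0,0,0],[0,0,0]])

```text
time: 58.72
tool_pos: [445.5, -289.0, 263.8]
tcp_rot: [-3.141, 0.001, -3.141]
contact_force: [-0.3, -0.2, -2.5]
grip_width: 41.7
finger_force: 30.0
```

Request:
send_rows(offset=[[-0.06,0.2,0],[-0.12,0.4,0],[-0.18,0.6,0],[-0.232,0.83,0]], delta_rot=[[0,0,0],[0,0,0],[0,0,0],[0,0,0]])

```text
time: 59.22
tool_pos: [472.5, -188.9, 262.5]
tcp_rot: [3.14, -0.002, -3.141]
contact_force: [0.2, -0.6, -3.0]
grip_width: 41.7
finger_force: 30.0
```

Request:
send_rows(offset=[[-0.06,0.2,0],[-0.12,0.4,0],[-0.18,0.6,0],[-0.232,0.83,0]], delta_rot=[[0,0,0],[0,0,0],[0,0,0],[0,0,0]])

```text
time: 59.72
tool_pos: [500.0, -89.5, 262.5]
tcp_rot: [3.141, -0.002, -3.141]
contact_force: [-0.1, 0.2, -2.4]
grip_width: 41.8
finger_force: 30.0
```

Request:
send_rows(offset=[[-0.06,0.2,0],[-0.12,0.4,0],[-0.18,0.6,0],[-0.232,0.83,0]], delta_rot=[[0,0,0],[0,0,0],[0,0,0],[0,0,0]])

```text
time: 60.22
tool_pos: [527.6, 10.0, 262.5]
tcp_rot: [3.141, -0.002, -3.141]
contact_force: [-0.5, 0.0, -1.8]
grip_width: 41.8
finger_force: 30.0
```

Request:
send_rows(offset=[[-0.06,0.2,0],[-0.12,0.4,0],[-0.18,0.6,0],[-0.232,0.83,0],[-0.232,0.83,0],[-0.232,0.83,0]], delta_rot=[[0,0,0],[0,0,0],[0,0,0],[0,0,0],[0,0,0],[0,0,0]])

```text
time: 60.98
tool_pos: [555.3, 107.8, 262.7]
tcp_rot: [-3.141, -0.001, -3.14]
contact_force: [0.3, 0.6, -2.1]
grip_width: 41.5
finger_force: 30.0
```

Request:
send_rows(offset=[[-0.012,0.008,0.1],[-0.012,0.008,0.25],[-0.012,0.008,0.4],[-0.012,0.008,0.55],[-0.012,0.008,0.7],[-0.012,0.008,0.85],[-0.012,0.008,1],[-0.012,0.008,1]], delta_rot=[[0,0,0],[0,0,0],[0,0,0],[0,0,0],[0,0,0],[0,0,0],[0,0,0],[0,0,0]])

```text
time: 61.98
tool_pos: [556.3, 107.9, 141.2]
tcp_rot: [-3.141, -0.004, 3.141]
contact_force: [0.4, -0.7, -2.1]
grip_width: 41.9
finger_force: 30.0
```

Request:
send_rows(offset=[[0,0,0.1],[0,0,0.18],[0,0,0.22],[0,0,0.24],[0,0,0.25],[0,0,0.256],[0,0,0.262],[0,0,0.266]], delta_rot=[[0,0,0],[0,0,0],[0,0,0],[0,0,0],[0,0,0],[0,0,0],[0,0,0],[0,0,0]])

```text
time: 62.98
tool_pos: [557.7, 108.6, 111.4]
tcp_rot: [-3.142, 0.0, -3.141]
contact_force: [0.7, 1.1, -1.9]
grip_width: 41.5
finger_force: 30.0
```

Request:
send_rows(offset=[[0,0,0.003],[0,0,0.006],[0,0,0.009],[0,0,0.012],[0,0,0.012]], delta_rot=[[0,0,0],[0,0,0],[0,0,0],[0,0,0],[0,0,0]])

```text
time: 63.6
tool_pos: [557.7, 108.6, 110.1]
tcp_rot: [-3.142, 0.0, -3.141]
contact_force: [0.9, 0.2, 0.3]
grip_width: 41.6
finger_force: 30.0
```

Request:
send_rows(offset=[[0,0,0.002],[0,0,0.002],[0,0,0.002],[0,0,-0.1],[0,0,-0.4],[0,0,-0.8],[0,0,-1]], delta_rot=[[0,0,0],[0,0,0],[0,0,0],[0,0,0],[0,0,0],[0,0,0],[0,0,0]], grip=0.65)

```text
time: 64.47
tool_pos: [558.6, 108.7, 233.6]
tcp_rot: [3.141, 0.005, -3.141]
contact_force: [0.6, -0.3, -0.2]
grip_width: 59.7
finger_force: 0.0
```

Request:
send_rows(offset=[[0,-0.1,-0.4],[0.079,-0.5,-0.5],[0.079,-0.997,-0.5],[0.079,-0.997,-0.5]], delta_rot=[[0,0,0],[0,0,0],[0,0,0],[0,0,0]])

```text
time: 64.97
tool_pos: [548.1, -14.6, 290.9]
tcp_rot: [-3.14, 0.001, 3.137]
contact_force: [0.5, 0.3, -0.1]
grip_width: 59.7
finger_force: 0.0
```

Request:
send_rows(offset=[[0.079,-0.997,0],[0.079,-0.997,0],[0.079,-0.997,0]], delta_rot=[[0,0,0],[0,0,0],[0,0,0]])

```text
time: 65.35
tool_pos: [538.5, -133.2, 290.0]
tcp_rot: [-3.141, -0.0, 3.138]
contact_force: [-0.9, -0.2, 0.5]
grip_width: 59.5
finger_force: 0.0
```

Request:
send_rows(offset=[[0.079,-0.997,0],[0.079,-0.997,0],[0.079,-0.997,0]], delta_rot=[[0,0,0],[0,0,0],[0,0,0]])

```text
time: 65.72
tool_pos: [529.3, -252.0, 289.6]
tcp_rot: [-3.142, -0.0, 3.139]
contact_force: [-0.1, 0.8, -0.9]
grip_width: 59.8
finger_force: 0.0
```

Request:
send_rows(offset=[[0.079,-0.997,0],[0.079,-0.997,0],[0.079,-0.997,0],[0.079,-0.997,0],[0.079,-0.997,0]], delta_rot=[[0,0,0],[0,0,0],[0,0,0],[0,0,0],[0,0,0]])

```text
time: 66.35
tool_pos: [520.9, -367.7, 290.4]
tcp_rot: [3.141, 0.001, -3.139]
contact_force: [0.6, 0.2, 0.7]
grip_width: 59.9
finger_force: 0.0
```

```bash
python3 caps.py w10 C; python3 -c "
from h import *
go([544,-400,83],-np.pi/2)"
```

```text
tcp [ 520.9 -367.7  290.4]
C pred [254. 210.] best 2.0 [ 545. -401.] uv [251. 213.]
0.85 [220.0, 244.0, 261.0, 318.0]
0.67 [137.0, 178.0, 201.0, 245.0]
0.65 [232.0, 172.0, 281.0, 233.0]
0.47 [552.0, 189.0, 559.0, 227.0]
off [-0.193 -0.264  1.729] rot [-0.      0.0001  0.0004] yawnow -3.139
```

View pics/w10.png

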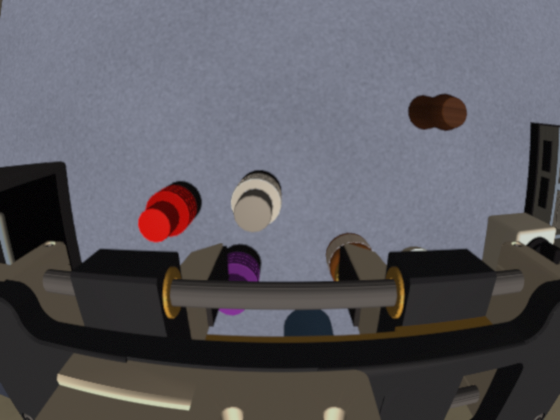

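Request:
send_rows(offset=[[-0.2,-0.255,0.2],[-0.2,-0.255,0.4],[-0.2,-0.255,0.6],[-0.2,-0.255,0.8],[-0.2,-0.255,0.8]], delta_rot=[[0,0,0],[0,0,0],[0,0,0],[0,0,0],[0,0,0]])

```text
time: 67.08
tool_pos: [543.5, -399.1, 192.1]
tcp_rot: [3.139, -0.003, -3.14]
contact_force: [0.3, -0.4, -0.4]
grip_width: 59.6
finger_force: 0.0
```

Request:
send_rows(offset=[[0,0,0.2],[0,0,0.4],[0,0,0.6],[0,0,0.8],[0,0,0.925],[0,0,0.925],[0,0,0.925]], delta_rot=[[0,0,0],[0,0,0],[0,0,0],[0,0,0],[0,0,0],[0,0,0],[0,0,0]])

```text
time: 67.95
tool_pos: [544.6, -401.0, 84.3]
tcp_rot: [-3.14, 0.002, -3.141]
contact_force: [-0.7, -0.4, -0.1]
grip_width: 59.9
finger_force: 0.0
```

Request:
send_rows(offset=[[0,0,0],[0,0,0],[0,0,0],[0,0,0],[0,0,0]], delta_rot=[[0,0,0],[0,0,0],[0,0,0],[0,0,0],[0,0,0]], grip=0)

```text
time: 68.58
tool_pos: [544.2, -400.9, 83.5]
tcp_rot: [-3.141, 0.001, -3.141]
contact_force: [0.7, 0.2, 4.3]
grip_width: 41.6
finger_force: 30.0
```

Request:
send_rows(offset=[[0,0,-0.1],[0,0,-0.3],[0,0,-0.5],[0,0,-0.75],[0,0,-1]], delta_rot=[[0,0,0],[0,0,0],[0,0,0],[0,0,0],[0,0,0]])

```text
time: 69.2
tool_pos: [543.6, -400.2, 203.5]
tcp_rot: [3.141, -0.001, -3.141]
contact_force: [-0.7, -0.7, -2.4]
grip_width: 41.5
finger_force: 30.0
```

Request:
send_rows(offset=[[-0.04,0.2,-0.1],[-0.08,0.4,-0.2],[-0.12,0.6,-0.35],[-0.17,0.857,-0.35]], delta_rot=[[0,0,0],[0,0,0],[0,0,0],[0,0,0]])

```text
time: 69.7
tool_pos: [565.2, -296.0, 246.9]
tcp_rot: [-3.14, 0.002, -3.141]
contact_force: [0.7, 0.3, -2.4]
grip_width: 41.6
finger_force: 30.0
```

Request:
send_rows(offset=[[-0.04,0.2,0],[-0.08,0.4,0],[-0.12,0.6,0],[-0.17,0.857,0]], delta_rot=[[0,0,0],[0,0,0],[0,0,0],[0,0,0]])

```text
time: 70.2
tool_pos: [584.7, -193.6, 244.6]
tcp_rot: [-3.142, -0.001, 3.142]
contact_force: [0.2, 0.7, -2.3]
grip_width: 41.8
finger_force: 30.0
```

Request:
send_rows(offset=[[-0.04,0.2,0],[-0.08,0.4,0],[-0.12,0.6,0],[-0.17,0.857,0]], delta_rot=[[0,0,0],[0,0,0],[0,0,0],[0,0,0]])

```text
time: 70.7
tool_pos: [605.0, -90.8, 244.6]
tcp_rot: [-3.141, -0.001, 3.141]
contact_force: [-0.2, 0.0, -3.1]
grip_width: 41.4
finger_force: 30.0
```

Request:
send_rows(offset=[[-0.04,0.2,0],[-0.08,0.4,0],[-0.12,0.6,0],[-0.17,0.857,0]], delta_rot=[[0,0,0],[0,0,0],[0,0,0],[0,0,0]])

```text
time: 71.2
tool_pos: [625.2, 12.0, 244.6]
tcp_rot: [-3.141, -0.001, 3.141]
contact_force: [1.6, 0.1, -1.1]
grip_width: 41.4
finger_force: 30.0
```

Request:
send_rows(offset=[[-0.04,0.2,0],[-0.08,0.4,0],[-0.12,0.6,0],[-0.17,0.857,0],[-0.17,0.857,0],[-0.17,0.857,0]], delta_rot=[[0,0,0],[0,0,0],[0,0,0],[0,0,0],[0,0,0],[0,0,0]])

```text
time: 71.95
tool_pos: [645.4, 113.8, 244.5]
tcp_rot: [-3.141, -0.001, -3.141]
contact_force: [0.5, -0.7, -2.5]
grip_width: 41.7
finger_force: 30.0
```

Request:
send_rows(offset=[[-0.013,0.01,0.1],[-0.013,0.01,0.25],[-0.013,0.01,0.4],[-0.013,0.01,0.55],[-0.013,0.01,0.7],[-0.013,0.01,0.85],[-0.013,0.01,1],[-0.013,0.01,1]], delta_rot=[[0,0,0],[0,0,0],[0,0,0],[0,0,0],[0,0,0],[0,0,0],[0,0,0],[0,0,0]])

```text
time: 72.95
tool_pos: [645.9, 114.1, 122.5]
tcp_rot: [-3.141, -0.004, 3.141]
contact_force: [0.2, -0.4, -2.5]
grip_width: 41.2
finger_force: 30.0
```

Request:
send_rows(offset=[[0,0,0.1],[0,0,0.18],[0,0,0.23],[0,0,0.255],[0,0,0.268],[0,0,0.275],[0,0,0.281],[0,0,0.285]], delta_rot=[[0,0,0],[0,0,0],[0,0,0],[0,0,0],[0,0,0],[0,0,0],[0,0,0],[0,0,0]])

```text
time: 73.95
tool_pos: [647.3, 114.9, 90.7]
tcp_rot: [-3.142, 0.0, -3.141]
contact_force: [0.3, -0.5, -3.1]
grip_width: 41.5
finger_force: 30.0
```

Request:
send_rows(offset=[[0,0,0.003],[0,0,0.006],[0,0,0.009],[0,0,0.012],[0,0,0.012]], delta_rot=[[0,0,0],[0,0,0],[0,0,0],[0,0,0],[0,0,0]])

```text
time: 74.58
tool_pos: [647.3, 114.9, 89.5]
tcp_rot: [-3.142, 0.0, -3.141]
contact_force: [-0.2, -0.3, -0.2]
grip_width: 41.5
finger_force: 30.0
```

Request:
send_rows(offset=[[0,0,0.003],[0,0,0.003],[0,0,0.003],[0,0,-0.1],[0,0,-0.4],[0,0,-0.8],[0,0,-1]], delta_rot=[[0,0,0],[0,0,0],[0,0,0],[0,0,0],[0,0,0],[0,0,0],[0,0,0]], grip=0.65)

```text
time: 75.45
tool_pos: [648.3, 115.0, 213.5]
tcp_rot: [3.141, 0.005, -3.141]
contact_force: [0.1, -0.2, 0.4]
grip_width: 59.7
finger_force: 0.0
```

Request:
send_rows(offset=[[0.2,-0.3,-0.1],[0.2,-0.6,-0.1],[0.2,-0.8,-0.1],[0.2,-0.8,-0.1],[0.2,-0.8,-0.1],[0.2,-0.8,-0.1]], delta_rot=[[0,0,-0.0127],[0,0,-0.0127],[0,0,-0.0127],[0,0,-0.0127],[0,0,-0.0127],[0,0,-0.0127]])

```text
time: 76.2
tool_pos: [623.3, 20.0, 221.3]
tcp_rot: [3.141, 0.0, -3.06]
contact_force: [0.0, -0.7, -0.4]
grip_width: 59.6
finger_force: 0.0
```

```bash
python3 w.py w11 switch_grip; python3 -c "
from h import *
go([623.2,18.9,110],0.08-np.pi/2)"
```

```text
[623.3  20.  221.3] [ 3.141  0.    -3.06 ] t 76.2 [[-0.08, 0.96, 0.27, 548.94], [1.0, 0.08, 0.02, 13.87], [0.0, 0.28, -0.96, 379.27]] 325.19226210127806
switch_grip [283.  213.9] 0.79 [624.2  20.4]
switch_grip [358.4 209.2] 0.24 [615.2  81.8]
off [ 0.001 -0.008  0.927] rot [ 0.     -0.      0.0002] yawnow -3.06
```

View pics/w11.png

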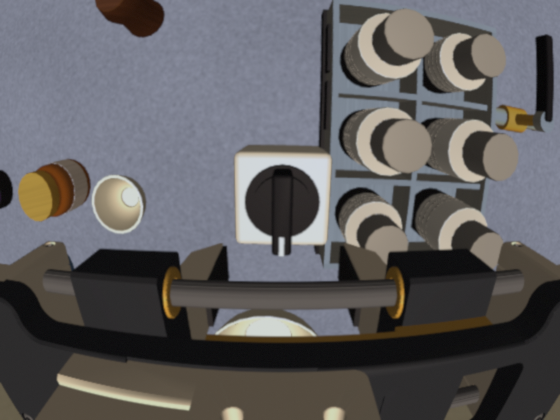

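All six bottles stand upright, one to a cell, the drain lever at (545,78) is across the pipe, and the bar at (282,212) is aligned with the gripper. Now the switch goes on.

Request:
send_rows(offset=[[0,-0.008,0.3],[0,-0.008,0.6],[0,-0.008,0.927],[0,-0.008,0.927],[0,-0.008,0.927]], delta_rot=[[0,0,0],[0,0,0],[0,0,0],[0,0,0],[0,0,0]])

```text
time: 76.92
tool_pos: [624.3, 18.1, 111.5]
tcp_rot: [-3.141, 0.002, -3.061]
contact_force: [-0.2, 0.2, 1.1]
grip_width: 60.0
finger_force: 0.0
```

Request:
send_rows(offset=[[0,0,0],[0,0,0],[0,0,0],[0,0,0],[0,0,0],[0,0,0],[0,0,0],[0,0,0]], delta_rot=[[0,0,0],[0,0,0],[0,0,0],[0,0,0],[0,0,0],[0,0,0],[0,0,0],[0,0,0]], grip=0)

```text
time: 77.92
tool_pos: [623.3, 18.8, 110.0]
tcp_rot: [3.14, -0.0, -3.061]
contact_force: [-0.6, 4.8, 1.1]
grip_width: 16.1
finger_force: 30.0
```

Request:
send_rows(offset=[[0,0,0],[0,0,0],[0,0,0],[0,0,0],[0,0,0],[0,0,0],[0,0,0],[0,0,0]], delta_rot=[[0,0,0.0135],[0,0,0.027],[0,0,0.04],[0,0,0.0535],[0,0,0.067],[0,0,0.08],[0,0,0.094],[0,0,0.1]])

```text
time: 78.92
tool_pos: [623.3, 18.7, 110.0]
tcp_rot: [3.141, -0.001, 2.593]
contact_force: [0.5, 5.2, 0.9]
grip_width: 15.6
finger_force: 29.9
```

Request:
send_rows(offset=[[0,0,0],[0,0,0],[0,0,0],[0,0,0],[0,0,0],[0,0,0],[0,0,0],[0,0,0]], delta_rot=[[0,0,0.0135],[0,0,0.027],[0,0,0.04],[0,0,0.0535],[0,0,0.067],[0,0,0.08],[0,0,0.094],[0,0,0.104]])

```text
time: 79.92
tool_pos: [623.2, 18.6, 110.0]
tcp_rot: [-3.142, -0.001, 1.939]
contact_force: [-0.5, 4.6, 1.6]
grip_width: 15.7
finger_force: 29.9
```

Request:
send_rows(offset=[[0,0,0],[0,0,0],[0,0,0],[0,0,0],[0,0,0]], delta_rot=[[0,0,0.003],[0,0,0.006],[0,0,0.009],[0,0,0.012],[0,0,0.012]])

```text
time: 80.55
tool_pos: [623.3, 18.4, 110.0]
tcp_rot: [-3.141, -0.0, 1.867]
contact_force: [-0.8, 4.8, 2.4]
grip_width: 15.9
finger_force: 30.6
```

```bash
python3 -c "
from h import *
o=get_obs();print(o['moment'],o['contact_force'],o['tcp_rot'],o['tool_pos'])"
```

```text
[0.82733196 0.10368827 0.80251356] [-0.77848588  4.81728312  2.42407809] [-3.14146997e+00 -1.44856449e-04  1.86677348e+00] [623.29122977  18.42452665 110.04526831]
```

Request:
send_rows(offset=[[0,0,0],[0,0,0],[0,0,0],[0,0,0],[0,0,-0.3],[0,0,-0.7],[0,0,-1],[0,0,-1]], delta_rot=[[0,0,0],[0,0,0],[0,0,0],[0,0,0],[0,0,0],[0,0,0],[0,0,0],[0,0,0]], grip=0.6)

```text
time: 81.55
tool_pos: [624.9, 17.7, 233.5]
tcp_rot: [3.135, 0.003, 1.865]
contact_force: [0.5, -1.1, -0.5]
grip_width: 55.3
finger_force: 0.0
```

Request:
send_rows(offset=[[0,0,-0.4],[0,-0.5,-0.9],[0,-1,-0.9],[0,-1,-0.9],[0,-1,-0.9]], delta_rot=[[0,0,0],[0,0,0],[0,0,0],[0,0,0],[0,0,0]])

```text
time: 82.18
tool_pos: [508.3, -17.0, 337.8]
tcp_rot: [3.141, 0.0, 1.864]
contact_force: [0.2, -0.5, 1.1]
grip_width: 55.1
finger_force: 0.0
```

```bash
python3 w.py w12 switch_grip; python3 -c "
from h import *
a=optics.capture('scene')[130:330,90:450,::-1];b=optics.capture('wrist')[:280,:,::-1]
a=cv2.resize(a,(560,311));cv2.imwrite('pics/fin.png',np.vstack([a,b]))"
```

```text
[508.3 -17.  337.8] [3.141 0.    1.864] t 82.175 [[0.96, 0.28, 0.08, 486.36], [0.29, -0.92, -0.26, 53.87], [0.0, 0.27, -0.96, 495.72]] 325.19226210127806
switch_grip [386.5 186.6] 0.91 [627.3  17.2]
```

View pics/fin.png

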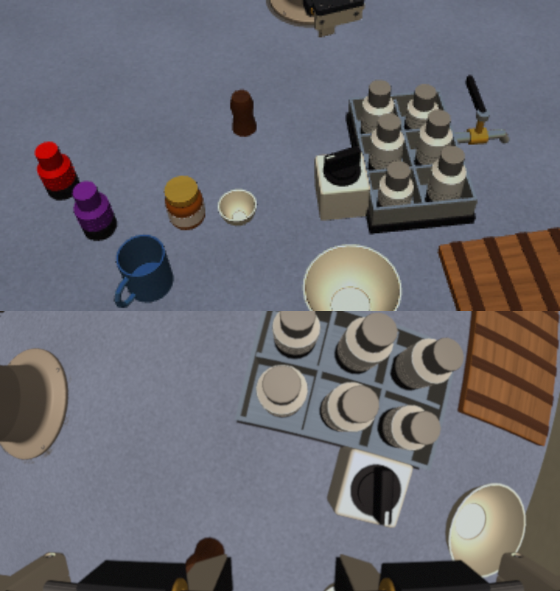

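The final picture shows six bottles upright, one to a cell, the switch turned back on, the lever across the pipe, and the other things where they stood. Handing in.

```bash
python3 -c "
from plant import ticket
print(ticket.close_job())"
```

```text
the job is handed in; nothing more can be done
None
```

The job is done and handed in: switch off, drain closed, all five worktop bottles set down one to a cell, then the switch turned fully on; the hand-in returned no verdict.

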